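Set up the soil-sieve column on the bonsai club's grading shaker

TASK

Sweep the crumbs off the shaker's round head with the scraper block (not with the fingers), then seat the collecting pan on the head, press it down to feel that it is fully home, and only then close the hinged clamp over its flange. Stack the sieves that are there on the pan, centred so that each nests level in the rim below, fine (blue) at the bottom, then medium (yellow), then coarse (red), and set the lid on top. Leave the scraper standing in its tray, and the mug, the pot and the brush where they are.

Things in the scene. Friction and masses are not known exactly. Their poses are not given: they have to be found in the camera images.
- shaker: Green motor housing of a small soil-grading shaker, fixed: 200 mm (x) by 270 mm (y), its top a catch tray 60 mm above the table with an 8 mm lip. In the middle, on a neck, stands the round aluminium drive head (point head). The clamp is on the -y side. Origin: centre of the underside on the table, z up.
- head (a point): Centre of the flat top of the drive head, 104 mm above the table, axes as the shaker's. The head is a disc 90 mm across, 18 mm thick, top edge bevelled 4 mm (flat top 82 mm across). Below its edge 44 mm are free down to the catch tray, so crumbs pushed over the edge drop clear.
- clamp_hinge (a point): Middle of the clamp's hinge pin: 120 mm from the head's axis on the shaker's -y side, 114.5 mm above the table. The pin runs along shaker x between two bracket cheeks that stand 45 mm wide overall in x, 22 mm in y, and rise to 122 mm above the table.
- clamp_tip (a point): Middle of the free end of the clamp strap, 67 mm from the hinge pin.
- clamp (a joint): Angle of the hinged hold-down strap (24 mm wide, 8 thick, orange sleeve). 0: level, pointing from hinge to head, 0.5 mm above the flange of a pan fully home (there it stops); grows as it is raised: 1.57 upright, 1.75 stop, leaning out. Starts at 1.15 to 1.6. Stiff hinge (0.11 N m), stays where left. Closed fingers can push it over from its outer side, then press it down from above.
- pan: Steel pan. From below: skirt (bore 94, outside 102, 10 mm deep), floor and flange (124 across, 10 to 16 mm up), wall 100 across up to 40 mm. Dark bar over its mouth along body x: 88 long, 12 wide (y), 20 to 34 mm up; fingers go inside the wall (bore 88). 0.3 kg. Origin: centre of skirt's lower edge. Fully home, any way round, the skirt is over the head, floor on it: origin 10 mm below point head.
- sieve_fine: Round fine soil sieve, 100 mm wide, 32 high, blue band. Lifting bar (same colour) along body x: 88 long, 12 wide (y), 9 to 25 mm up; fingers go inside the ring (bore 88, mesh floor 8 mm up). Spigot below: 80 wide, 5 deep, bevelled, nests with 4 mm play in the 88 mm rim below, so each adds 27 mm. 0.14 kg. Origin: centre of spigot's underside. Lowest. May be absent (2 or 3 given).
- sieve_medium: Round medium soil sieve, 100 mm wide, 32 high, yellow band. Lifting bar (same colour) along body x: 88 long, 12 wide (y), 9 to 25 mm up; fingers go inside the ring (bore 88, mesh floor 8 mm up). Spigot below: 80 wide, 5 deep, bevelled, nests with 4 mm play in the 88 mm rim below, so each adds 27 mm. 0.14 kg. Origin: centre of spigot's underside. Middle one. May be absent (2 or 3 given).
- sieve_coarse: Round coarse soil sieve, 100 mm wide, 32 high, red band. Lifting bar (same colour) along body x: 88 long, 12 wide (y), 9 to 25 mm up; fingers go inside the ring (bore 88, mesh floor 8 mm up). Spigot below: 80 wide, 5 deep, bevelled, nests with 4 mm play in the 88 mm rim below, so each adds 27 mm. 0.14 kg. Origin: centre of spigot's underside. Uppermost. May be absent (2 or 3 given).
- lid: Flat steel lid: plate 100 mm across, from 5 to 11 mm above the underside, with a round black knob 22 mm across in the middle, from 13 to 35 mm; below the plate the same 80 mm bevelled spigot, 5 mm deep, that nests in a sieve's rim. 0.14 kg. Origin: centre of the spigot's underside, z up. Lies knob up on the table at the start.
- scraper: Wooden scraper block with a black rubber foot: foot 26 mm thick (x), 80 long (y), 24 high; on it a grip rib 16 mm thick (x), 70 long (y), from 24 to 53 mm above the underside. About 0.12 kg. Origin: centre of the underside, z up. Stands upright in its tray at the start.
- tray: Grey plastic tray, the scraper's place, fixed to the table: 62 mm (x) by 124 mm (y) outside, floor and walls 4 mm, 14 mm high. Origin: centre of the underside, z up; its long side runs along y, as the scraper's does.
- mug: White mug, 80 mm across and 92 mm high, a bystander.
- bowl_pot: Small blue glazed bonsai pot, 90 mm across and 45 mm high, a bystander.
- brush: Bench brush lying on the table, a bystander.
- crumb0: Loose crumb of lava stone or baked clay, about 16 x 13 x 13 mm, 11 g, lying on the head at the start. Origin: centre of its underside. May be absent (3 to 5 crumbs are given).
- crumb1: Loose crumb of lava stone or baked clay, about 16 x 13 x 13 mm, 11 g, lying on the head at the start. Origin: centre of its underside. May be absent (3 to 5 crumbs are given).
- crumb2: Loose crumb of lava stone or baked clay, about 16 x 13 x 13 mm, 11 g, lying on the head at the start. Origin: centre of its underside. May be absent (3 to 5 crumbs are given).
- crumb3: Loose crumb of lava stone or baked clay, about 16 x 13 x 13 mm, 11 g, lying on the head at the start. Origin: centre of its underside. May be absent (3 to 5 crumbs are given).
- crumb4: Loose crumb of lava stone or baked clay, about 16 x 13 x 13 mm, 11 g, lying on the head at the start. Origin: centre of its underside. May be absent (3 to 5 crumbs are given).
Mind the look-alikes: they are no part of the job. Several things look just like the scraper: the one meant starts farthest from the robot's base.

How it is judged:
By the outcome, as a careful person would: the job done as asked, in the order asked, and still so for the second after the job is handed in, with the robot touching nothing.
Of sieve_fine, sieve_medium, sieve_coarse only 2 to 3 are there at a start; the rules pass over those that are not, and their reading is None.
Of crumb0, crumb1, crumb2, crumb3, crumb4 only 3 to 5 are there at a start; the rules pass over those that are not, and their reading is None.
At some moment in a run one of sieve_fine, sieve_medium, sieve_coarse, lid may be knocked a few centimetres aside while the robot is not near it.
It also fails if it takes over 210 s, if anything falls off the work surface, if the arm or the gripper's body presses on something with over 40 N, if the wrist force passes 120 N, or if a joint passes its speed limit or range.

ROBOT

A 7-joint arm with a two-finger parallel gripper is mounted at the origin on the work surface. World frame = base frame: x ahead of the robot, y to its left, z up, the work surface at z = 0. Lengths are in m, angles in rad, forces in N, time in s.
With the tool pointing down it reaches from about 0.35 to 0.9 m from the base axis. Payload 19.9 kg.
Tool frame: the origin (TCP) lies between the finger pads; the fingertips stand 17 mm ahead of it and the grasp point (between the pads) lies 2 mm behind it; z points along the fingers, y is the direction in which the jaws open and shut (so a half turn about z gives the same grasp; the last joint's range is limited). The gripper opens to 94 mm and grips with 3 to 60 N. Pads are 16 mm wide; open, the fingers measure 119 mm over their backs; the gripper's body (75 mm by 177 mm) begins 78 mm behind the grasp point.
Start: joints at [1.101, 0.417, -0.01, 1.614, 0.005, 1.111, -0.053], TCP at [0.26, -0.568, 0.222] pointing down, gripper open.
Joint ranges: [-2.81, 2.81], [-0.39, 2.02], [-1.27, 1.25], [0.06, 2.57], [-1.19, 4.33], [0.19, 2], [-2.82, 2.82]. Speed limits (rad/s): [1.89, 1.89, 2.39, 2.39, 3.01, 3.01, 3.01].

INTERFACE

Orientations are given as a 3x3 rotation matrix whose columns are the frame's x, y, z axes.
In Python, from plant import robot gives the robot as it stands.
- The arm moves only by the shell command python3 -m handwheel 'ROWS' [FORCE]. ROWS is a JSON object of lists of equal length, an entry for each row: "slide": the shift along the world's x, y, z normalised to -1 to 1, where 1 is 0.05 m, a list of three; "spin": the turn about the world's z normalised to -1 to 1, where 1 is 180 degrees; "hand": the opening in per cent of the stroke, from 0 (shut) to 100 (fully open). A call has 1 to 8 rows; each row shifts and turns the commanded pose from where the row before left it; what a row does not reach is not made up. A row lasts 1/8 s, in which the tool goes at most 62.5 mm and 10.7 degrees, less where a joint would pass 70% of its speed; a pose out of reach is approached as far as the arm can. A call with a number of a shift or a turn outside -1 to 1 is refused whole. A call with a gripper value outside its range is refused whole. The fingers move at their own pace and stop on an object; FORCE is the grip in N (left out, the last holds). Time passes only in rows, so rows that do not move let the fingers close. It gives the time, the measured TCP pose, the force and the opening at its end, in the units of the state.
- robot.observe(): the state, without advancing time (a new reading comes with each control period).
- robot.snapshot(name): name is "scene" or "top" or "wrist"; returns a dict with "pixels" (480x640x3 uint8, red, green, blue), "fx", "fy", "cx", "cy" (pixels), "R" (3x3) and "t" (3): a world point X has camera coordinates R X + t; the wrist camera has in their place "mount" (4x4, takes a point from camera to tool coordinates, whose origin is the TCP and whose axes are the flange's). Camera axes: x right, y down, z forward; pixel columns grow to the right and rows downward; lengths in m; the calibration is good to about 2 mm. A picture is of the moment at which its call begins: read the wrist's pose just before it. There is no depth.
- robot.sign_off(): hands the job in, once; it reports no verdict.
The state is a dict: "time_s": time; "qpos": joint angles; "joint_velocities": joint speeds; "effort": joint torques, N m; "eef_pos": TCP position; "orientation": TCP orientation; "ft_force": force on the tool from outside, world axes, zero at the start; "wrist_torque": the same for the moment, N m; "opening": finger opening in m.
Only numpy, scipy, OpenCV 4.12 (cv2) and the standard library are available. Lean on these libraries where they do the work, as an engineer would, in place of code of your own. Each camera call takes 0.05 s, during which the arm holds its last target. There are 200 camera calls.

## Working session

There is one attempt and no reset: what is moved stays moved. The work goes in short steps, Python scripts to look and compute and a shell command to move; the robot and the scene stay as the last step left them, time stands still between calls to the robot, and variables do not carry over. Pictures are saved under pics/ and viewed, about 12 in all and at most 16, crops included, and the job is handed in when it is done.

```bash
ls; mkdir -p pics
cat > h.py <<'E'
import numpy as np, cv2
from plant import robot
def snap(name,fn,crop=None,scale=1):
    o=robot.observe(); s=robot.snapshot(name); im=s["pixels"][:,:,::-1].copy()
    np.savez('pics/'+fn+'.npz',**{k:v for k,v in s.items()},eef=o["eef_pos"],ori=o["orientation"])
    if crop: x0,y0,x1,y1=crop; im=im[y0:y1,x0:x1]
    if scale!=1: im=cv2.resize(im,None,fx=scale,fy=scale,interpolation=cv2.INTER_CUBIC)
    cv2.imwrite('pics/'+fn+'.png',im)
def cam(fn):
    d=np.load('pics/'+fn+'.npz')
    if 'mount' in d:
        R=np.array(d['ori']);M=d['mount']; Rwc=R@M[:3,:3]; C=R@M[:3,3]+d['eef']
    else:
        Rwc=d['R'].T; C=-Rwc@d['t']
    return d,Rwc,C
def px2w(fn,u,v,z):
    d,Rwc,C=cam(fn); r=Rwc@np.array([(u-d['cx'])/d['fx'],(v-d['cy'])/d['fy'],1]); return C+r*(z-C[2])/r[2]
def w2px(fn,X):
    d,Rwc,C=cam(fn); c=Rwc.T@(np.array(X)-C); return d['fx']*c[0]/c[2]+d['cx'],d['fy']*c[1]/c[2]+d['cy']
E
python3 - <<'E'
from h import *
snap("top","top0"); snap("scene","sc0")
for n in("top0","sc0"): print(cam(n)[2],cam(n)[1].round(3).tolist(),cam(n)[0]['fx'])
o=robot.observe(); print({k:np.round(v,3).tolist() for k,v in o.items()})
E
```

```text
pics
[4.13033213e-01 1.63684304e-04 1.59303797e+00] [[0.025, -0.996, 0.086], [-0.999, -0.027, -0.018], [0.02, -0.086, -0.996]] 585.5148090352509
[1.61886886 0.15293151 0.98675126] [[-0.139, 0.621, -0.771], [0.99, 0.081, -0.113], [-0.007, -0.779, -0.627]] 612.5084193783189
{'time_s': 0.1, 'qpos': [1.1, 0.418, -0.01, 1.614, 0.005, 1.111, -0.053], 'joint_velocities': [0.001, -0.001, -0.0, -0.001, 0.001, 0.0, -0.0], 'effort': [0.0, -85.257, 0.64, -42.669, -0.049, 0.016, -0.0], 'eef_pos': [0.26, -0.568, 0.222], 'orientation': [[0.909, 0.416, -0.001], [0.416, -0.909, 0.001], [-0.0, -0.001, -1.0]], 'ft_force': [0.453, 0.227, -0.344], 'wrist_torque': [-0.018, -0.048, 0.009], 'opening': 0.094}
```

View pics/top0.png

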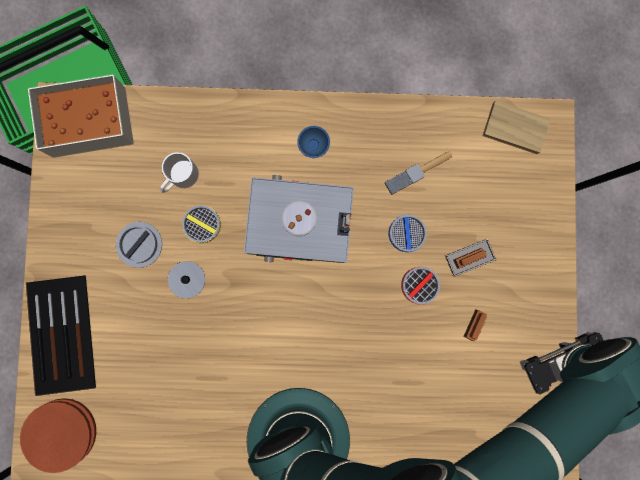

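View pics/sc0.png

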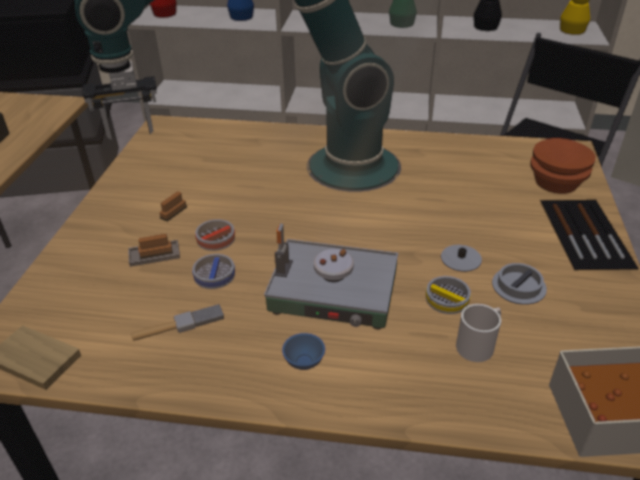

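Top view: the scraper candidates are (470,258), standing in the tray, and (476,325), on the bare table. The tray one looks farther from the base, which is at about (298,430). I'll confirm that in a crop.

Run:
```python
from h import *
im=cv2.imread('pics/top0.png')
a=cv2.resize(im[205:350,380:505],None,fx=4,fy=4,interpolation=cv2.INTER_CUBIC)
b=cv2.resize(im[170:270,235:365],None,fx=3,fy=3,interpolation=cv2.INTER_CUBIC)
b=cv2.copyMakeBorder(b,0,a.shape[0]-b.shape[0],0,0,cv2.BORDER_CONSTANT)
c=np.hstack([a,b])[:, :800]
cv2.imwrite('pics/crop1.png',c)
a=cv2.resize(im[195:305,110:225],None,fx=5,fy=5,interpolation=cv2.INTER_CUBIC); cv2.imwrite('pics/crop2.png',a)
for n,u,v,z in [("scrT",470,258,.05),("scr2",476,325,.05),("fine",407,233,.025),("coarse",420,285,.025),("med",202,224,.025),("pan",139,244,.034),("lid",186,280,.035),("head",299,218,.104),("hinge",344,223,.115)]:
    p=px2w("top0",u,v,z); print(n,p.round(3),np.hypot(*p[:2]).round(3))
```

```text
scrT [ 0.49  -0.443  0.05 ] 0.66
scr2 [ 0.314 -0.46   0.05 ] 0.557
fine [ 0.554 -0.28   0.025] 0.62
coarse [ 0.415 -0.316  0.025] 0.522
med [0.563 0.272 0.025] 0.626
pan [0.505 0.435 0.034] 0.666
lid [0.413 0.306 0.035] 0.514
head [0.578 0.012 0.104] 0.578
hinge [ 0.567 -0.103  0.115] 0.576
```

View pics/crop1.png

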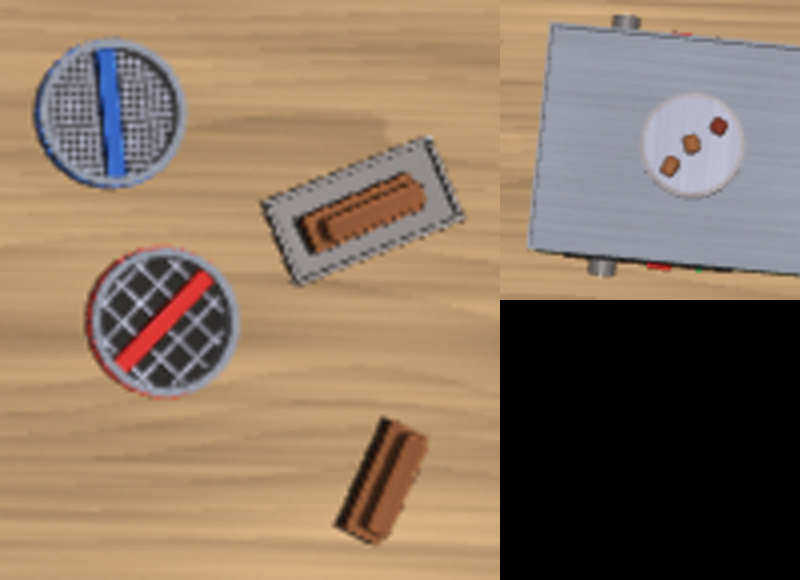

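View pics/crop2.png

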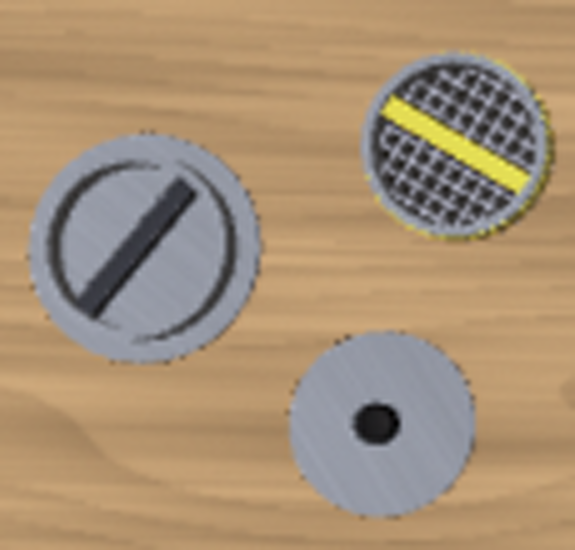

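Three crumbs lie on the head. The tray one at (470,258) is the scraper meant: it is 0.66 m from the base, against 0.56 m for the one at (476,325). All three sieves are present. Next I'll compute poses.

```bash
cat >> h.py <<'E'
def bars(fn):
    d=np.load('pics/'+fn+'.npz')['pixels']; h=cv2.cvtColor(d,cv2.COLOR_RGB2HSV)
    rng={'fine':((105,120,90),(125,255,255),.025),'med':((22,130,120),(34,255,255),.025),'coarse':((0,190,150),(4,255,255),.025)}
    box={'fine':(365,160,520,380),'med':(100,160,250,400),'coarse':(365,160,520,380)}
    for n,(lo,hi,z) in rng.items():
        m=cv2.inRange(h,np.array(lo),np.array(hi)); mm=np.zeros_like(m); x0,y0,x1,y1=box[n]; mm[y0:y1,x0:x1]=m[y0:y1,x0:x1]
        mm=cv2.morphologyEx(mm,cv2.MORPH_OPEN,np.ones((3,3),np.uint8))
        k,l,s,c=cv2.connectedComponentsWithStats(mm)
        if k<2: print(n,'none'); continue
        i=1+np.argmax(s[1:,4]); p=np.argwhere(l==i)[:,::-1].astype(np.float32)
        (cx,cy),(w,hh),a=cv2.minAreaRect(p); c0=p.mean(0)
        v=np.linalg.svd(p-c0,full_matrices=False)[2][0]
        A=px2w(fn,*(c0-15*v),z);B=px2w(fn,*(c0+15*v),z); q=px2w(fn,*c0,z)
        print(n,c0.round(1),s[i,4],'xy',q[:2].round(3),'bar yaw',np.degrees(np.arctan2(*(B-A)[1::-1])).round(1)%180)
E
python3 - <<'E'
from h import *
bars('top0')
def seg(n,o,sc,a,b,z):
    f=lambda p:px2w('top0',o[0]+(p[0]+.5)/sc-.5,o[1]+(p[1]+.5)/sc-.5,z)
    A=f(a);B=f(b); print(n,((A+B)/2)[:2].round(4),'yaw',np.degrees(np.arctan2(*(B-A)[1::-1])).round(1)%180,'len',np.linalg.norm(B-A).round(3))
o=(380,205)
seg('tray long',o,4,(279,243.5),(447.5,177.5),.014)
seg('tray diag',o,4,(262,203),(465,217),.014);seg('tray diag2',o,4,(296,284),(430,138),.014)
seg('rib',o,4,(322,232),(420,190),.057)
seg('fine',o,4,(104,52),(117,178),.025);seg('coarse',o,4,(205,280),(123,365),.025)
o=(110,195);seg('med',o,5,(390,105),(525,185),.025);seg('pan',o,5,(187,187),(88,310),.034)
seg('pan flange',o,5,(30,248),(261,248),.016);seg('pan flangev',o,5,(145,132),(145,363),.016)
seg('lid',o,5,(377,424),(377,424.1),.035);seg('lidplate',o,5,(289,424),(475,424),.011);seg('lidplatev',o,5,(382,331),(382,517),.011)
o=(235,170)
seg('head h',o,3,(142,145),(244.5,145),.1);seg('head v',o,3,(193,93.5),(193,198),.1)
seg('shaker L',o,3,(52,25),(30,247),.068)
seg('shakD1',(0,0),1,(252,179),(347,262),.068);seg('shakD2',(0,0),1,(353,188),(246,252),.068)
E
```

```text
fine [407.4 232.3] 142 xy [ 0.556 -0.281] bar yaw 5.800000000000011
med [200.6 223.5] 143 xy [0.565 0.276] bar yaw 61.599999999999994
coarse [420.3 284.9] 113 xy [ 0.415 -0.317] bar yaw 136.6
tray long [ 0.4934 -0.455 ] yaw 112.6 len 0.124
tray diag [ 0.4937 -0.4551] yaw 87.5 len 0.139
tray diag2 [ 0.4932 -0.4549] yaw 138.0 len 0.136
rib [ 0.491  -0.4477] yaw 114.3 len 0.071
fine [ 0.5529 -0.2803] yaw 6.5 len 0.086
coarse [ 0.4144 -0.3178] yaw 136.8 len 0.08
med [0.5644 0.2745] yaw 60.900000000000006 len 0.085
pan [0.5039 0.4397] yaw 143.8 len 0.083
pan flange [0.5052 0.4405] yaw 91.5 len 0.123
pan flangev [0.5057 0.4408] yaw 2.9000000000000057 len 0.124
lid [0.4142 0.309 ] yaw 2.5 len 0.0
lidplate [0.4143 0.311 ] yaw 91.4 len 0.099
lidplatev [0.4145 0.3111] yaw 2.5 len 0.099
head h [0.5783 0.0117] yaw 91.6 len 0.088
head v [0.5778 0.012 ] yaw 1.5999999999999943 len 0.09
shaker L [0.5867 0.1448] yaw 176.4 len 0.196
shakD1 [0.5758 0.0113] yaw 50.19999999999999 len 0.331
shakD2 [0.5772 0.0099] yaw 122.6 len 0.327
```

```bash
python3 -m handwheel '{"slide":[[0.58,0.295,0],[0.58,0.295,0],[0.58,0.295,0],[0.58,0.295,0],[0.58,0.295,0],[0.58,0.295,0],[0.58,0.295,0],[0.58,0.295,0]],"spin":[0.055,0.055,0.055,0.055,0.055,0.055,0.055,0.055],"hand":[100,100,100,100,100,100,100,100]}' 30
python3 -m handwheel '{"slide":[[0,0,0],[0,0,0]],"spin":[0.051,0],"hand":[100,100]}'
python3 - <<'E'
from h import *
snap("wrist","w1"); o=robot.observe(); print(o['eef_pos'],np.degrees(np.arctan2(o['orientation'][1][1],o['orientation'][0][1])),np.round(o['qpos'],2))
print(w2px("w1",[.4934,-.455,.014]))
E
```

```text
time_s: 1.1
eef_pos: [0.4926, -0.4498, 0.2221]
orientation: [[-0.243, 0.97, -0.001], [0.97, 0.243, 0.0], [0.0, -0.0, -1.0]]
ft_force: [-0.4, 0.9, -0.8]
opening: 0.094
time_s: 1.35
eef_pos: [0.4917, -0.4503, 0.2219]
orientation: [[-0.389, 0.921, -0.001], [0.921, 0.389, 0.001], [0.001, -0.0, -1.0]]
ft_force: [0.2, -0.4, -0.2]
opening: 0.0939
[ 0.49140984 -0.45062036  0.22205274] 22.714620720349114 [ 0.96  0.52 -0.38  1.49  0.2   1.17  0.94]
(np.float64(315.4994388384719), np.float64(225.59233068466668))
```

View pics/w1.png

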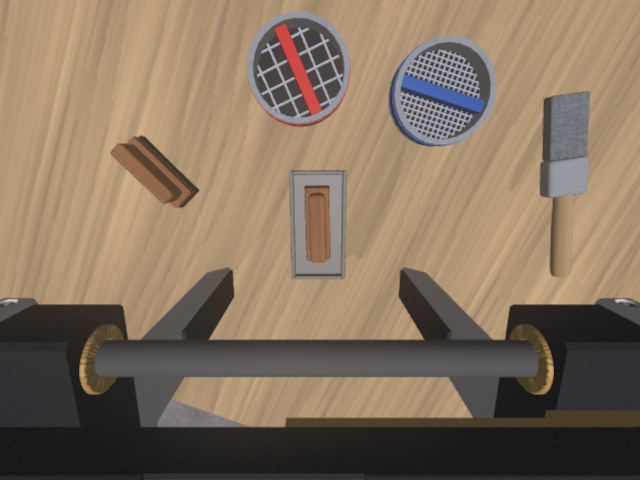

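The wrist view shows the scraper in its tray. The rib top runs from about (317,195) to (318,262) and lines up with the jaws.

Run:
```python
from h import *
A=px2w("w1",317,195,.057);B=px2w("w1",318,262,.057);print((A+B)/2,np.degrees(np.arctan2(*(B-A)[1::-1])),np.linalg.norm(B-A))
print(px2w("w1",318,225,.014))
A=px2w("w1",282,27,.025);B=px2w("w1",315,113,.025);print('coarse',(A+B)/2,np.degrees(np.arctan2(*(B-A)[1::-1])))
A=px2w("w1",403,83,.025);B=px2w("w1",483,104,.025);print('fine',(A+B)/2,np.degrees(np.arctan2(*(B-A)[1::-1])))
```

```text
[ 0.493478   -0.44993909  0.057     ] -66.1655760878879 0.06811613111920664
[ 0.49572443 -0.45328101  0.014     ]
coarse [ 0.41748344 -0.31713254  0.025     ] -44.93449366859092
fine [ 0.55774431 -0.27996564  0.025     ] 9.509402189545611
```

```bash
python3 -m handwheel '{"slide":[[0.04,0,-0.7],[0,0,-0.7],[0,0,-0.7],[0,0,-0.7],[0,0,-0.5],[0,0,-0.2],[0,0,0],[0,0,0]],"spin":[0.006,0,0,0,0,0,0,0],"hand":[60,60,60,60,60,60,60,0]}' 30
python3 -m handwheel '{"slide":[[0,0,0],[0,0,0],[0,0,0],[0,0,0],[0,0,0],[0,0,0]],"spin":[0,0,0,0,0,0],"hand":[0,0,0,0,0,0]}'
```

```text
time_s: 2.4
eef_pos: [0.4943, -0.4509, 0.0486]
orientation: [[-0.406, 0.914, 0.001], [0.914, 0.406, -0.001], [-0.002, 0.0, -1.0]]
ft_force: [0.5, -0.6, -0.7]
opening: 0.0496
time_s: 3.15
eef_pos: [0.4938, -0.4504, 0.0474]
orientation: [[-0.407, 0.913, -0.0], [0.913, 0.407, -0.0], [-0.0, -0.0, -1.0]]
ft_force: [-0.4, 0.1, 0.8]
opening: 0.0161
```

```bash
python3 -m handwheel '{"slide":[[0,0,0.4],[0,0,0.9],[0,0,0.9],[0,0,0.9],[0,0,0.9],[0.1,0.4,0],[0.16,0.8,0],[0.16,0.8,0]],"spin":[0,0,0,0,0,0.057,0.057,0.057],"hand":[0,0,0,0,0,0,0,0]}'
python3 -m handwheel '{"slide":[[0.16,0.8,0],[0.16,0.8,0],[0.16,0.8,0],[0.16,0.8,0],[0.16,0.8,0],[0.16,0.8,0],[0.18,0.84,0],[0,0,0]],"spin":[0.057,0.057,0.057,0,0,0,0,0],"hand":[0,0,0,0,0,0,0,0]}'
python3 - <<'E'
from h import *
snap("scene","s1",(230,190,430,340),4); o=robot.observe(); print(o['eef_pos'],np.degrees(np.arctan2(o['orientation'][1][1],o['orientation'][0][1])),o['ft_force'])
E
```

```text
time_s: 4.15
eef_pos: [0.515, -0.3492, 0.2489]
orientation: [[-0.821, 0.572, 0.001], [0.572, 0.821, -0.001], [-0.001, -0.0, -1.0]]
ft_force: [0.2, -0.1, -2.1]
opening: 0.0157
time_s: 5.15
eef_pos: [0.5722, -0.0647, 0.2489]
orientation: [[-0.997, 0.072, 0.001], [0.072, 0.997, 0.0], [-0.001, 0.0, -1.0]]
ft_force: [-0.4, -1.2, -1.3]
opening: 0.016
[ 0.57200144 -0.06706392  0.24857884] 85.73911322939655 [ 0.88275154 -0.68695959 -1.10617556]
```

View pics/s1.png

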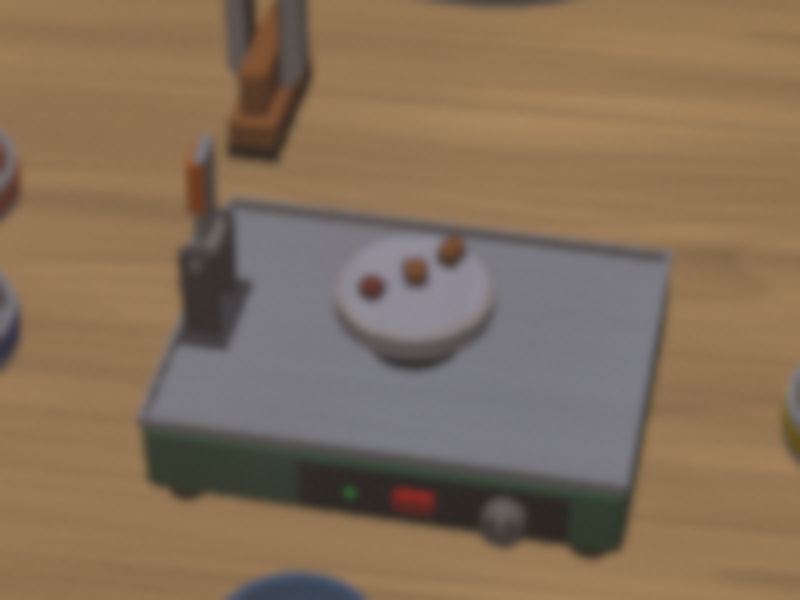

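The clamp is nearly upright: its tip is at (200,145) and its bracket at (205,270). The three crumbs are on the head at (371,286), (414,270) and (451,250). Now lower on the -y side and sweep toward +y.

```bash
python3 -m handwheel '{"slide":[[0.04,0.34,0],[0,0,-0.5],[0,0,-0.5],[0,0,-0.5],[0,0,-0.4],[0,0,-0.1],[0,0,0],[0,0,0]],"spin":[0.003,0,0,0,0,0,0,0],"hand":[0,0,0,0,0,0,0,0]}'
```

```text
time_s: 6.2
eef_pos: [0.5743, -0.0514, 0.1482]
orientation: [[-0.998, 0.068, 0.001], [0.068, 0.998, -0.0], [-0.001, -0.0, -1.0]]
ft_force: [0.7, -0.0, -1.3]
opening: 0.0161
```

```bash
python3 -m handwheel '{"slide":[[0.01,0.2,0],[0.02,0.3,0],[0.02,0.3,0],[0.02,0.3,0],[0.02,0.3,0],[0.02,0.3,0],[0.02,0.3,0],[0.02,0.3,0]],"spin":[0,0,0,0,0,0,0,0],"hand":[0,0,0,0,0,0,0,0]}'
python3 -m handwheel '{"slide":[[0.01,0.2,0],[0,0,0],[0,0,0],[0,0,0],[0,0,0.8],[0,0,1],[0,0,0.4],[0,0,0]],"spin":[0,0,0,0,0,0,0,0],"hand":[0,0,0,0,0,0,0,0]}'
python3 - <<'E'
from h import *
snap("scene","s2",(230,190,430,340),4)
E
```

```text
time_s: 7.2
eef_pos: [0.5814, 0.0646, 0.1474]
orientation: [[-0.998, 0.067, 0.0], [0.067, 0.998, -0.0], [-0.0, -0.0, -1.0]]
ft_force: [-1.3, 0.4, -1.1]
opening: 0.0154
time_s: 8.2
eef_pos: [0.5822, 0.0733, 0.258]
orientation: [[-0.998, 0.068, 0.002], [0.068, 0.998, -0.0], [-0.002, -0.0, -1.0]]
ft_force: [0.2, -0.5, -1.8]
opening: 0.0161
```

View pics/s2.png

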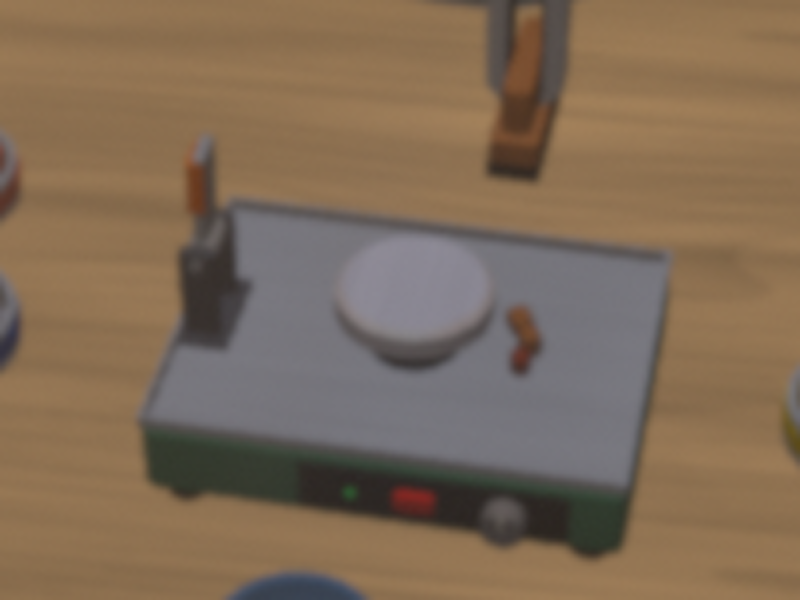

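Crumbs are all in the catch tray at (525,335), and the head is clear. Now return the scraper.

```bash
python3 -m handwheel '{"slide":[[-0.125,-0.75,0],[-0.125,-0.75,0],[-0.125,-0.75,0],[-0.125,-0.75,0],[-0.125,-0.75,0],[-0.125,-0.75,0],[-0.125,-0.75,0],[-0.125,-0.75,0]],"spin":[0,0,0,0,-0.05,-0.05,-0.05,-0.05],"hand":[0,0,0,0,0,0,0,0]}'
python3 -m handwheel '{"slide":[[-0.125,-0.75,0],[-0.125,-0.75,0],[-0.125,-0.75,0],[-0.125,-0.75,0],[-0.125,-0.75,0],[-0.125,-0.7,0],[0,0,0],[0,0,0]],"spin":[-0.05,-0.05,-0.045,0,0,0,0,0],"hand":[0,0,0,0,0,0,0,0]}'
```

```text
time_s: 9.25
eef_pos: [0.5307, -0.2276, 0.2554]
orientation: [[-0.764, 0.645, -0.003], [0.645, 0.764, 0.001], [0.003, -0.001, -1.0]]
ft_force: [0.7, 0.7, -1.1]
opening: 0.0157
time_s: 10.25
eef_pos: [0.4942, -0.448, 0.2557]
orientation: [[-0.408, 0.913, -0.002], [0.913, 0.408, 0.002], [0.002, -0.001, -1.0]]
ft_force: [0.7, 1.1, -0.8]
opening: 0.0157
```

```bash
python3 -m handwheel '{"slide":[[0,-0.04,-0.9],[0,0,-0.9],[0,0,-0.9],[0,0,-0.9],[0,0,-0.4],[0,0,-0.12],[0,0,0],[0,0,0]],"spin":[0,0,0,0,0,0,0,0],"hand":[0,0,0,0,0,0,0,0]}'
python3 -m handwheel '{"slide":[[0,0,-0.02],[0,0,0],[0,0,0],[0,0,0],[0,0,0],[0,0,0]],"spin":[0,0,0,0,0,0],"hand":[0,0,40,40,40,40]}'
python3 - <<'E'
from h import *
snap("wrist","w2")
E
```

```text
time_s: 11.25
eef_pos: [0.495, -0.4514, 0.053]
orientation: [[-0.407, 0.913, 0.001], [0.913, 0.407, -0.002], [-0.002, 0.001, -1.0]]
ft_force: [0.5, 0.2, -1.8]
opening: 0.0158
time_s: 12.0
eef_pos: [0.4944, -0.4509, 0.0505]
orientation: [[-0.407, 0.913, -0.0], [0.913, 0.407, -0.0], [-0.0, -0.0, -1.0]]
ft_force: [-0.6, 0.4, 0.9]
opening: 0.0378
```

```bash
python3 -m handwheel '{"slide":[[0,0,0.5],[0,0,0.9],[0,0,0.9],[0,0,0.9],[0,0.3,0.6],[0,0.8,0],[0,1,0],[0,1,0]],"spin":[0,0,0,0,0,0.0,0.0,0.0],"hand":[60,60,60,60,60,60,60,60]}'
python3 -m handwheel '{"slide":[[0,1,0],[0,1,0],[0,1,0],[0,1,0],[0,1,0],[0,1,0],[0,1,0],[0,1,0]],"spin":[0.05,0.05,0.05,0.015,0,0,0,0],"hand":[60,60,60,60,60,60,60,60]}'
python3 -m handwheel '{"slide":[[0.0,1,0],[0.05,1,0],[0.05,1,0],[0.05,1,0],[0,0.7,0],[0,0,0],[0,0,0]],"spin":[0,0,0,0,0,0,0],"hand":[60,60,60,60,60,60,60]}'
python3 - <<'E'
from h import *
snap("wrist","w3"); print(w2px("w3",[.5055,.4405,.034])); snap("top","top1"); bars("top1")
E
```

```text
time_s: 13.05
eef_pos: [0.4942, -0.2944, 0.2405]
orientation: [[-0.407, 0.913, 0.0], [0.913, 0.407, -0.0], [-0.0, 0.0, -1.0]]
ft_force: [0.5, 1.0, 0.9]
opening: 0.0564
time_s: 14.05
eef_pos: [0.4942, 0.1056, 0.2407]
orientation: [[-0.806, 0.592, 0.001], [0.592, 0.806, -0.0], [-0.001, 0.0, -1.0]]
ft_force: [0.5, -0.2, -0.2]
opening: 0.0564
time_s: 14.92
eef_pos: [0.5019, 0.3385, 0.2402]
orientation: [[-0.806, 0.592, -0.0], [0.592, 0.806, -0.001], [-0.0, -0.001, -1.0]]
ft_force: [0.2, -0.6, -0.2]
opening: 0.0564
(np.float64(394.6127262824837), np.float64(168.552029829425))
fine [407.2 222.8] 141 xy [ 0.582 -0.28 ] bar yaw 5.900000000000006
med [200.6 223.5] 145 xy [0.565 0.276] bar yaw 61.599999999999994
coarse [428.9 275.9] 21 xy [ 0.44 -0.34] bar yaw 135.8
```

View pics/w3.png

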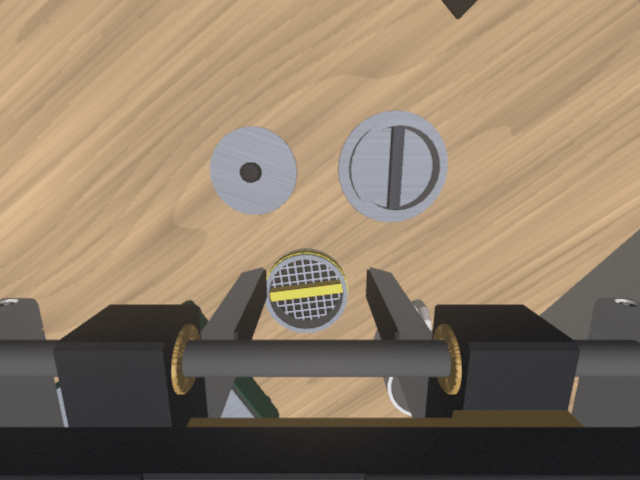

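Pan bar runs (398,127) to (393,208), as predicted. The lid is at (251,172) and the medium sieve at (306,293). In the top view the fine sieve has been knocked by about 26 mm, so I'll re-measure it later.

Run:
```python
from h import *
A=px2w("w3",398,127,.034);B=px2w("w3",393,208,.034);print((A+B)/2,np.degrees(np.arctan2(*(B-A)[1::-1])))
print('flange',px2w("w3",393,166,.016), 'lid',px2w("w3",250.5,172,.035)); o=robot.observe(); print(o['eef_pos'],np.round(o['qpos'],2))
```

```text
[0.50609144 0.44116208 0.034     ] -36.659519332343315
flange [0.50490606 0.4435994  0.016     ] lid [0.41675966 0.313432   0.035     ]
[0.50228229 0.33793406 0.24048002] [-0.06  0.47 -0.78  1.62  0.35  1.19  0.01]
```

```bash
python3 -m handwheel '{"slide":[[0.08,0.5,0],[0,0.5,0],[0,0.5,0],[0,0.5,0],[0,0.06,0],[0,0,0],[0,0,0]],"spin":[0,0,0,0,0,0,0],"hand":[45,45,45,45,45,45,45]}'
python3 -c "
from h import *; o=robot.observe(); print(np.round(o['qpos'],2))"
```

```text
time_s: 15.9
eef_pos: [0.5065, 0.4409, 0.2406]
orientation: [[-0.805, 0.593, 0.0], [0.593, 0.805, -0.001], [-0.001, -0.0, -1.0]]
ft_force: [-0.4, -0.0, 0.2]
opening: 0.0426
[-0.26  0.59 -0.76  1.45  0.42  1.27 -0.12]
```

```bash
python3 -m handwheel '{"slide":[[0,0,-0.9],[0,0,-0.9],[0,0,-0.9],[0,0,-0.9],[0,0,-0.3],[0,0,-0.18],[0,0,0],[0,0,0]],"spin":[0,0,0,0,0,0,0,0],"hand":[45,45,45,45,45,45,45,0]}' 40
python3 -m handwheel '{"slide":[[0,0,0],[0,0,0],[0,0,0],[0,0,0],[0,0,0.4],[0,0,0.9],[0,0,0],[0,0,0]],"spin":[0,0,0,0,0,0,0,0],"hand":[0,0,0,0,0,0,0,0]}'
```

```text
time_s: 16.9
eef_pos: [0.5064, 0.4426, 0.0379]
orientation: [[-0.806, 0.592, 0.001], [0.592, 0.806, 0.001], [-0.001, 0.002, -1.0]]
ft_force: [0.1, -0.4, 0.4]
opening: 0.0355
time_s: 17.9
eef_pos: [0.5058, 0.4418, 0.1015]
orientation: [[-0.806, 0.592, 0.0], [0.592, 0.806, -0.0], [-0.0, -0.0, -1.0]]
ft_force: [0.5, -0.2, -3.8]
opening: 0.0112
```

```bash
python3 -m handwheel '{"slide":[[0,0,0.8],[0,0,0.9],[0,0,0.9],[0,0,0.4],[0.13,-0.78,0],[0.13,-0.78,0],[0.13,-0.78,0],[0.13,-0.78,0]],"spin":[0,0,0,0,0,0,0,0],"hand":[0,0,0,0,0,0,0,0]}'
python3 -m handwheel '{"slide":[[0.13,-0.78,0],[0.13,-0.78,0],[0.13,-0.78,0],[0.13,-0.6,0],[0,0,0],[0,0,0]],"spin":[0,0,0,0,0,0],"hand":[0,0,0,0,0,0]}'
python3 - <<'E'
from h import *
snap("wrist","w4"); print(px2w("s2",230+413/4-.4,190+290/4-.4,.102)); print(w2px("w4",[.578,.0117,.104]))
o=robot.observe(); print(o['eef_pos'],o['ft_force'],np.round(o['qpos'],2))
E
```

```text
time_s: 18.9
eef_pos: [0.5316, 0.2843, 0.2497]
orientation: [[-0.806, 0.592, -0.002], [0.592, 0.806, -0.001], [0.001, -0.002, -1.0]]
ft_force: [0.8, -0.5, -3.3]
opening: 0.0116
time_s: 19.65
eef_pos: [0.5574, 0.1395, 0.2505]
orientation: [[-0.806, 0.591, -0.001], [0.591, 0.806, 0.0], [0.001, -0.001, -1.0]]
ft_force: [-0.3, 0.5, -2.7]
opening: 0.0116
[0.58844635 0.01539617 0.102     ]
(np.float64(226.0322608246588), np.float64(322.2068993293999))
[0.55734579 0.13991846 0.25075836] [ 0.85237795 -0.0435094  -2.73064616] [ 0.3   0.39 -0.77  1.69  0.29  1.18  0.39]
```

View pics/w4.png

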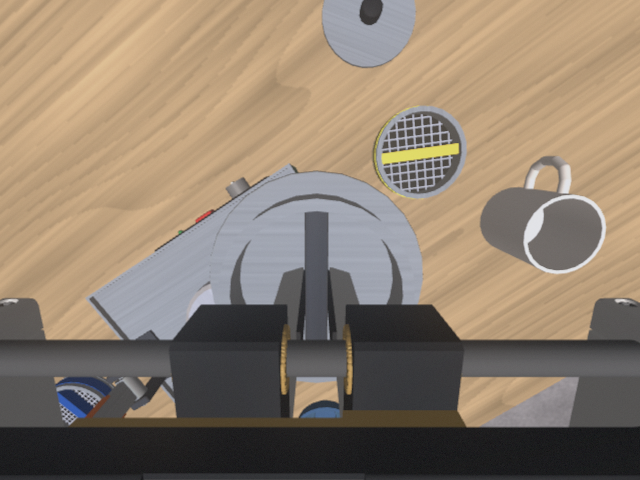

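In hand the pan's flange spans columns 210 to 423, with its top at row 171. The head is hidden behind it, so I'll move across to see the head unobstructed.

```bash
python3 -m handwheel '{"slide":[[0.47,-0.72,0],[0.47,-0.72,0],[0.47,-0.72,0],[0.47,-0.72,0],[0.47,-0.72,0],[0.47,-0.72,0],[0,0,0],[0,0,0]],"spin":[0,0,0,0,0,0,0,0],"hand":[0,0,0,0,0,0,0,0]}'
python3 - <<'E'
from h import *
snap("wrist","w5"); print(w2px("w5",[.578,.0117,.104]))
o=robot.observe(); e=np.array(o['eef_pos']); print(e,o['ft_force'],np.round(o['qpos'],2))
d,R,C=cam("w5")
X=np.array(o['orientation'])[:,0]
z=e[2]-.0365+.016
for s in (-.062,.062): print('flange tip along bar',w2px("w5",[*(e+s*X)[:2],z]))
Y=np.array(o['orientation'])[:,1]
for s in (-.062,.062): print('flange side',w2px("w5",[*(e+s*Y)[:2],z]))
E
```

```text
time_s: 20.7
eef_pos: [0.6987, -0.0753, 0.2509]
orientation: [[-0.807, 0.59, -0.001], [0.59, 0.807, 0.001], [0.001, 0.0, -1.0]]
ft_force: [0.2, 0.8, -3.4]
opening: 0.0114
(np.float64(314.91660144519074), np.float64(59.5681837463851))
[ 0.69862768 -0.07507988  0.25120412] [-0.18571328  0.82544604 -3.20664725] [ 0.48  0.62 -0.66  1.34  0.38  1.3   0.75]
flange tip along bar (np.float64(316.4224701443754), np.float64(373.4511554633659))
flange tip along bar (np.float64(316.4964341472983), np.float64(169.38545928418114))
flange side (np.float64(209.05482236114096), np.float64(279.14349139655513))
flange side (np.float64(423.80795991601786), np.float64(279.0965601541703))
```

View pics/w5.png

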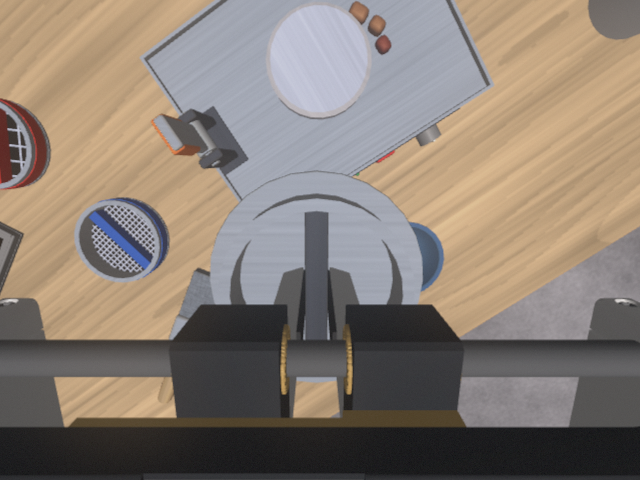

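The head disc spans columns 267 to 372, down to row 118, centred near (319.5,60). The clamp is upright at (195,135), and the crumbs in the catch tray are at (370,27).

Run:
```python
from h import *
im=np.load('pics/w5.npz')['pixels']
g=cv2.cvtColor(im,cv2.COLOR_RGB2GRAY)[0:135,250:395]
s=cv2.cvtColor(im,cv2.COLOR_RGB2HSV)
e=cv2.Canny(cv2.GaussianBlur(g,(3,3),0),40,100)
# fit projected rim circle (r=45,z=.1) to edges by best score
yy,xx=np.where(e); dt=cv2.distanceTransform(255-e,cv2.DIST_L2,3)
best=[]
th=np.linspace(0,2*np.pi,90)
for r,z in((.045,.100),(.041,.104)):
  res=[]
  for x in np.arange(.570,.592,.001):
    for y in np.arange(.004,.024,.001):
      P=[w2px("w5",[x+r*np.cos(t),y+r*np.sin(t),z]) for t in th]
      v=[min(dt[int(round(q)),int(round(p-250))],5) for p,q in P if 0<=p-250<145 and 0<=q<135]
      res.append((np.mean(v),x,y,len(v)))
  print(r,[tuple(np.round(k,3)) for k in sorted(res)[:4]])
print(px2w("w5",319.5,60,.1))
A=px2w("w5",92,214,.025);B=px2w("w5",149,266,.025);print('fine',(A+B)/2,np.degrees(np.arctan2(*(B-A)[1::-1])))
```

```text
Traceback (most recent call last):
IndexError: index 135 is out of bounds for axis 0 with size 135
```

Run:
```python
from h import *
im=np.load('pics/w5.npz')['pixels']
g=cv2.cvtColor(im,cv2.COLOR_RGB2GRAY)[0:140,240:400]
e=cv2.Canny(cv2.GaussianBlur(g,(3,3),0),40,100)
dt=cv2.distanceTransform(255-e,cv2.DIST_L2,3)
th=np.linspace(0,2*np.pi,90)
for r,z in((.045,.100),(.041,.104)):
  res=[]
  for x in np.arange(.570,.592,.001):
    for y in np.arange(.004,.024,.001):
      P=np.round([w2px("w5",[x+r*np.cos(t),y+r*np.sin(t),z]) for t in th]).astype(int)-[240,0]
      P=P[(P[:,0]>=0)&(P[:,0]<160)&(P[:,1]>=0)&(P[:,1]<140)]
      v=np.minimum(dt[P[:,1],P[:,0]],5)
      res.append((v.mean(),x,y,len(v)))
  print(r,[tuple(np.round(k,3).tolist()) for k in sorted(res)[:4]])
print(px2w("w5",319.5,60,.1))
A=px2w("w5",92,214,.025);B=px2w("w5",149,266,.025);print('fine',(A+B)/2,np.degrees(np.arctan2(*(B-A)[1::-1])))
```

```text
0.045 [(3.044, 0.58, 0.016, 88.0), (3.053, 0.581, 0.015, 90.0), (3.071, 0.583, 0.016, 90.0), (3.071, 0.581, 0.016, 90.0)]
0.041 [(3.257, 0.586, 0.011, 90.0), (3.306, 0.586, 0.012, 90.0), (3.308, 0.585, 0.009, 90.0), (3.311, 0.586, 0.01, 90.0)]
[0.57971606 0.01526372 0.1       ]
fine [ 0.58317712 -0.27847808  0.025     ] 6.704504650100197
```

```bash
python3 -m handwheel '{"slide":[[-0.6,0.45,0],[-0.6,0.45,0],[-0.6,0.45,0],[-0.58,0.44,0],[0,0,0],[0,0,-0.6],[0,0,-0.7],[0,0,-0.5]],"spin":[0,0,0,0,0,0,0,0],"hand":[0,0,0,0,0,0,0,0]}'
python3 -m handwheel '{"slide":[[0,0,-0.3],[0,0,0],[0,0,0]],"spin":[0,0,0],"hand":[0,0,0]}'
```

```text
time_s: 21.75
eef_pos: [0.5796, 0.0129, 0.1601]
orientation: [[-0.807, 0.591, -0.001], [0.591, 0.807, -0.0], [0.0, -0.001, -1.0]]
ft_force: [-0.1, 0.7, -1.7]
opening: 0.0116
time_s: 22.12
eef_pos: [0.5804, 0.0128, 0.1474]
orientation: [[-0.806, 0.591, 0.001], [0.591, 0.806, -0.0], [-0.001, 0.001, -1.0]]
ft_force: [1.2, -0.5, -2.9]
opening: 0.0118
```

```bash
for i in 1; do python3 -m handwheel '{"slide":[[-0.01,0.02,-0.08],[0,0,-0.06],[0,0,-0.06],[0,0,0]],"spin":[0,0,0,0],"hand":[0,0,0,0]}'; done
python3 -m handwheel '{"slide":[[0,0,-0.04],[0,0,-0.04],[0,0,-0.02],[0,0,0]],"spin":[0,0,0,0],"hand":[0,0,0,0]}'
```

```text
time_s: 22.62
eef_pos: [0.5793, 0.0136, 0.1362]
orientation: [[-0.806, 0.592, -0.0], [0.592, 0.806, -0.0], [0.0, -0.0, -1.0]]
ft_force: [-0.5, 0.0, -1.5]
opening: 0.0119
time_s: 23.12
eef_pos: [0.5793, 0.0136, 0.1313]
orientation: [[-0.806, 0.592, -0.0], [0.592, 0.806, -0.0], [0.0, -0.0, -1.0]]
ft_force: [0.3, -0.4, -3.2]
opening: 0.0118
```

```bash
python3 -m handwheel '{"slide":[[0,0,-0.03],[0,0,0],[0,0,0]],"spin":[0,0,0],"hand":[0,0,0]}'
python3 -m handwheel '{"slide":[[0,0,-0.03],[0,0,0],[0,0,0]],"spin":[0,0,0],"hand":[0,0,0]}'
python3 -m handwheel '{"slide":[[0,0,-0.03],[0,0,0],[0,0,0]],"spin":[0,0,0],"hand":[0,0,0]}'
```

```text
time_s: 23.5
eef_pos: [0.5795, 0.0136, 0.1307]
orientation: [[-0.806, 0.592, 0.0], [0.592, 0.806, -0.001], [-0.001, -0.0, -1.0]]
ft_force: [-5.9, -1.5, 11.3]
opening: 0.0116
time_s: 23.88
eef_pos: [0.5796, 0.0136, 0.1306]
orientation: [[-0.806, 0.592, 0.001], [0.592, 0.806, -0.002], [-0.002, -0.001, -1.0]]
ft_force: [-16.2, -4.0, 36.3]
opening: 0.0116
time_s: 24.25
eef_pos: [0.5802, 0.0132, 0.13]
orientation: [[-0.806, 0.592, 0.002], [0.592, 0.806, -0.002], [-0.003, -0.001, -1.0]]
ft_force: [-20.2, -6.2, 49.7]
opening: 0.0115
```

Contact comes at TCP z 0.1305, within a millimetre of the computed home height, and force rises sharply to 50 N. So the pan is home. Relax, release and go up.

```bash
python3 -m handwheel '{"slide":[[0,0,0.06],[0,0,0],[0,0,0],[0,0,0],[0,0,0],[0,0,0.3],[0,0,0.9],[0,0,0.9]],"spin":[0,0,0,0,0,0,0,0],"hand":[0,0,40,40,40,40,40,40]}'
python3 -m handwheel '{"slide":[[0,-0.6,0.3],[0,-0.8,0],[0,-0.8,0],[0,-0.8,0],[-0.1,-0.6,0],[0,0,0],[0,0,0]],"spin":[0.045,0.045,0.045,0.045,0,0,0],"hand":[0,0,0,0,0,0,0]}'
python3 - <<'E'
from h import *
snap("wrist","w6"); o=robot.observe(); print(o['eef_pos'],np.round(o['qpos'],2))
E
```

```text
time_s: 25.25
eef_pos: [0.5792, 0.0138, 0.2371]
orientation: [[-0.806, 0.591, 0.0], [0.591, 0.806, 0.0], [0.0, 0.0, -1.0]]
ft_force: [-0.4, -0.6, -0.1]
opening: 0.0377
time_s: 26.12
eef_pos: [0.5745, -0.1656, 0.2507]
orientation: [[-0.998, 0.067, 0.001], [0.067, 0.998, -0.0], [-0.001, 0.0, -1.0]]
ft_force: [0.4, 0.1, 0.3]
opening: 0.0004
[ 0.5745987  -0.16520006  0.25057568] [ 0.83  0.45 -0.8   1.63  0.34  1.2   1.46]
```

View pics/w6.png

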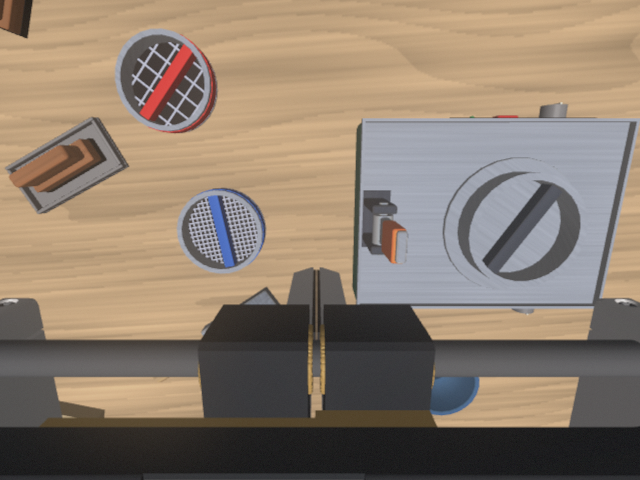

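The scraper stands in its tray at (60,165). The pan sits concentric on the head at (515,230). The clamp strap is upright at (395,240). Push it over from the outside.

```bash
python3 -m handwheel '{"slide":[[0,0,-0.7],[0,0,-0.67],[0,0,0],[0,0.3,0],[0,0.4,0],[0,0.4,0],[0,0.35,0],[0,0.35,0]],"spin":[0,0,0,0,0,0,0,0],"hand":[0,0,0,0,0,0,0,0]}' 
python3 -m handwheel '{"slide":[[0,0,0],[0,0,0]],"spin":[0,0],"hand":[0,0]}' 
python3 -m handwheel '{"slide":[[0,0,0.8],[0,0,0],[0,0.2,0],[0,0,0],[0,0,-0.4],[0,0,-0.4],[0,0,-0.3],[0,0,0]],"spin":[0,0,0,0,0,0,0,0],"hand":[0,0,0,0,0,0,0,0]}'
python3 - <<'E'
from h import *
print(robot.observe()['eef_pos'])
E
```

```text
time_s: 27.18
eef_pos: [0.5743, -0.0752, 0.1816]
orientation: [[-0.998, 0.067, 0.0], [0.067, 0.998, -0.0], [-0.0, -0.0, -1.0]]
ft_force: [0.3, -2.2, -0.9]
opening: 0.0007
time_s: 27.42
eef_pos: [0.5744, -0.0767, 0.1814]
orientation: [[-0.998, 0.068, -0.0], [0.068, 0.998, -0.0], [0.0, -0.0, -1.0]]
ft_force: [-0.2, 0.0, -0.1]
opening: 0.0005
time_s: 28.42
eef_pos: [0.5734, -0.0665, 0.1644]
orientation: [[-0.998, 0.067, -0.003], [0.067, 0.998, 0.001], [0.003, 0.0, -1.0]]
ft_force: [-0.1, -0.6, -0.4]
opening: 0.0008
[ 0.57339413 -0.06652289  0.16435296]
```

```bash
python3 -m handwheel '{"slide":[[0,0,-0.2],[0,0,-0.2],[0,0,0]],"spin":[0,0,0],"hand":[0,0,0]}' 
python3 -m handwheel '{"slide":[[0,0,-0.12],[0,0,-0.06],[0,0,0],[0,0,0]],"spin":[0,0,0,0],"hand":[0,0,0,0]}'
python3 -m handwheel '{"slide":[[0,0,-0.04],[0,0,0],[0,0,0]],"spin":[0,0,0],"hand":[0,0,0]}'
```

```text
time_s: 28.8
eef_pos: [0.5739, -0.0665, 0.1456]
orientation: [[-0.998, 0.068, -0.001], [0.068, 0.998, 0.0], [0.001, -0.0, -1.0]]
ft_force: [-0.6, -1.0, 0.5]
opening: 0.0004
time_s: 29.3
eef_pos: [0.5742, -0.0666, 0.1374]
orientation: [[-0.998, 0.068, -0.0], [0.068, 0.998, -0.0], [0.0, -0.0, -1.0]]
ft_force: [-0.5, 0.1, 0.0]
opening: 0.0006
time_s: 29.68
eef_pos: [0.5745, -0.0664, 0.1358]
orientation: [[-0.998, 0.068, 0.0], [0.068, 0.998, -0.0], [-0.0, -0.0, -1.0]]
ft_force: [-1.9, 0.4, 6.1]
opening: 0.0006
```

```bash
python3 -m handwheel '{"slide":[[0,0,-0.02],[0,0,0],[0,0,0]],"spin":[0,0,0],"hand":[0,0,0]}'
python3 -m handwheel '{"slide":[[0,0,0.3],[0,0,0.9],[0,0,0.9],[0.1,-0.8,0.1],[0,-0.8,0],[0,-0.8,0],[0,-0.8,0],[0,0,0]],"spin":[0,0,0,0,0,0,0,0],"hand":[0,0,0,0,0,0,0,0]}'
python3 - <<'E'
from h import *
snap("wrist","w7"); snap("top","top2"); bars("top2")
a=cv2.imread('pics/w7.png')
b=cv2.resize(cv2.imread('pics/top2.png')[160:340,110:500],None,fx=1.64,fy=1.64)[:, :640]
cv2.imwrite('pics/c7.png',np.vstack([a[:300],b]))
o=robot.observe(); print(o['eef_pos'],np.round(o['qpos'],2))
E
```

```text
time_s: 30.05
eef_pos: [0.5746, -0.0664, 0.1355]
orientation: [[-0.998, 0.068, 0.001], [0.068, 0.998, -0.001], [-0.001, -0.001, -1.0]]
ft_force: [-7.7, 0.5, 19.5]
opening: 0.0004
time_s: 31.05
eef_pos: [0.5787, -0.2298, 0.2443]
orientation: [[-0.997, 0.072, -0.0], [0.072, 0.997, -0.0], [0.0, -0.0, -1.0]]
ft_force: [0.5, 0.5, -0.7]
opening: 0.0006
fine none
med [200.6 223.5] 145 xy [0.565 0.276] bar yaw 61.599999999999994
coarse none
[ 0.57934547 -0.22608863  0.24468278] [ 0.88  0.5  -0.77  1.58  0.36  1.22  1.54]
```

View pics/c7.png

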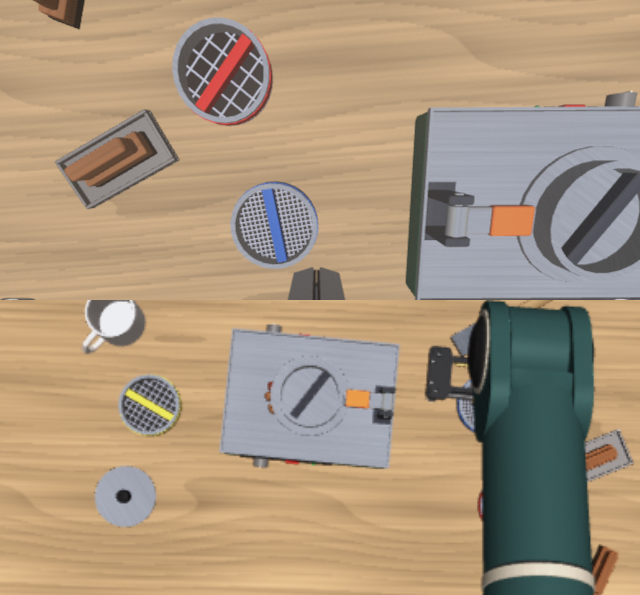

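The clamp is closed over the flange, with its orange sleeve at (512,220). The fine sieve's bar in the wrist view is at about (275,226). From here on I'll measure bars by code.

```bash
cat >> h.py <<'E'
def wb(fn,n,z=.025):
    lo,hi={'fine':((105,120,90),(125,255,255)),'med':((22,130,120),(34,255,255)),'coarse':((0,190,120),(4,255,255))}[n]
    d=np.load('pics/'+fn+'.npz')['pixels']; h=cv2.cvtColor(d,cv2.COLOR_RGB2HSV); m=cv2.inRange(h,np.array(lo),np.array(hi)); m[300:]=0
    m=cv2.morphologyEx(m,cv2.MORPH_OPEN,np.ones((7,7),np.uint8)); k,l,s,c=cv2.connectedComponentsWithStats(m)
    for i in range(1,k):
        if s[i,4]<250: continue
        p=np.argwhere(l==i)[:,::-1].astype(np.float32); (cx,cy),(w,hh),a=cv2.minAreaRect(p); v=np.linalg.svd(p-p.mean(0),full_matrices=False)[2][0]
        A=px2w(fn,cx-30*v[0],cy-30*v[1],z);B=px2w(fn,cx+30*v[0],cy+30*v[1],z);q=px2w(fn,cx,cy,z)
        pp=np.array([px2w(fn,*x,z) for x in cv2.boxPoints(((cx,cy),(w,hh),a))]); L=np.linalg.norm(pp[1]-pp[0]),np.linalg.norm(pp[2]-pp[1])
        print(n,(round(cx),round(cy)),s[i,4],'xy',q[:2].round(4),'yaw',round(np.degrees(np.arctan2(*(B-A)[1::-1]))%180,1),'size',np.round(L,3))
E
python3 - <<'E'
from h import *
wb('w7','fine'); wb('w7','coarse')
E
```

```text
fine (274, 225) 707 xy [ 0.5821 -0.279 ] yaw 5.9 size [0.011 0.086]
```

```bash
python3 -m handwheel '{"slide":[[0.06,-0.5,0],[0,-0.56,0],[0,0,0],[0,0,0]],"spin":[0.0555,0,0,0],"hand":[45,45,45,45]}'
python3 -m handwheel '{"slide":[[0,0,-0.9],[0,0,-0.9],[0,0,-0.9],[0,0,-0.9],[0,0,-0.5],[0,0,-0.22],[0,0,0],[0,0,0]],"spin":[0,0,0,0,0,0,0,0],"hand":[45,45,45,45,45,45,45,45]}' 30
```

```text
time_s: 31.65
eef_pos: [0.5827, -0.2778, 0.2447]
orientation: [[-0.994, -0.108, 0.0], [-0.108, 0.994, 0.0], [-0.0, 0.0, -1.0]]
ft_force: [-0.8, 0.3, -0.2]
opening: 0.0371
time_s: 32.65
eef_pos: [0.583, -0.2794, 0.0297]
orientation: [[-0.994, -0.107, 0.001], [-0.107, 0.994, -0.001], [-0.001, -0.001, -1.0]]
ft_force: [-0.4, 0.5, 0.1]
opening: 0.0419
```

```bash
python3 -m handwheel '{"slide":[[0,0,0],[0,0,0],[0,0,0],[0,0,0],[0,0,0],[0,0,0.3],[0,0,0.9],[0,0,0.9]],"spin":[0,0,0,0,0,0,0,0],"hand":[0,0,0,0,0,0,0,0]}' 30
python3 -m handwheel '{"slide":[[0,0,0.9],[0,0,0.9],[0,0.6,0.4],[-0.01,0.8,0],[-0.01,0.8,0],[-0.01,0.8,0],[-0.01,0.8,0],[0,0.8,0]],"spin":[0,0,0,0,0,0,0,0],"hand":[0,0,0,0,0,0,0,0]}'
python3 -m handwheel '{"slide":[[0,0.8,0],[0,0.45,0],[0,0,0],[0,0,0]],"spin":[0,0,0,0],"hand":[0,0,0,0]}'
python3 - <<'E'
from h import *
snap("wrist","w8"); o=robot.observe(); print(o['eef_pos'],o['ft_force'],np.round(o['qpos'],2)); wb('w8','fine',.22)
E
```

```text
time_s: 33.65
eef_pos: [0.5823, -0.2791, 0.1354]
orientation: [[-0.994, -0.107, 0.0], [-0.107, 0.994, 0.0], [-0.0, 0.0, -1.0]]
ft_force: [0.1, -0.2, -1.2]
opening: 0.0117
time_s: 34.65
eef_pos: [0.5801, -0.048, 0.2443]
orientation: [[-0.994, -0.107, 0.001], [-0.107, 0.994, -0.0], [-0.001, -0.001, -1.0]]
ft_force: [0.8, 0.6, -1.5]
opening: 0.0118
time_s: 35.15
eef_pos: [0.5804, 0.0122, 0.2437]
orientation: [[-0.994, -0.106, 0.0], [-0.106, 0.994, -0.001], [-0.0, -0.001, -1.0]]
ft_force: [0.7, -0.0, -1.4]
opening: 0.0121
[0.58037816 0.01191677 0.24358289] [ 0.17889536 -0.41832012 -1.58205611] [ 0.59  0.45 -0.88  1.68  0.37  1.19  1.3 ]
fine (316, 256) 2013 xy [0.5669 0.0101] yaw 6.1 size [0.012 0.052]
```

```bash
cat >> h.py <<'E'
def held(fn,n,off=.004):
    d,R,C=cam(fn); e=np.array(d['eef']); X=np.array(d['ori'])[:,0]
    lo,hi={'fine':((105,120,60),(125,255,255)),'med':((22,130,80),(34,255,255)),'coarse':((0,150,80),(5,255,255))}[n]
    m=cv2.inRange(cv2.cvtColor(d['pixels'],cv2.COLOR_RGB2HSV),np.array(lo),np.array(hi)); m[300:]=0; m[:,:305]=0; m[:,328:]=0
    m=cv2.morphologyEx(m,cv2.MORPH_OPEN,np.ones((7,7),np.uint8)); v,u=np.where(m)
    k=v.min(); p=px2w(fn,u[v==k].mean(),k,e[2]-off); print('bar far end from TCP along toolx', ((p-e)@X).round(4),'-> centre offset',((p-e)@X-.044).round(4),'u',u.mean().round(1),k)
E
python3 - <<'E'
from h import *
held('w8','fine')
E
```

```text
bar far end from TCP along toolx 0.0421 -> centre offset -0.0019 u 316.0 212
```

```bash
python3 -m handwheel '{"slide":[[-0.03,0.02,-0.6],[0,0,-0.6],[0,0,-0.35],[0,0,0],[0,0,0],[0,0,-0.06],[0,0,0],[0,0,0]],"spin":[0,0,0,0,0,0,0,0],"hand":[0,0,0,0,0,0,0,0]}'
python3 -m handwheel '{"slide":[[0,0,-0.04],[0,0,0],[0,0,0]],"spin":[0,0,0],"hand":[0,0,0]}'
python3 -m handwheel '{"slide":[[0,0,-0.03],[0,0,0],[0,0,0]],"spin":[0,0,0],"hand":[0,0,0]}'
```

```text
time_s: 36.2
eef_pos: [0.5789, 0.0141, 0.1632]
orientation: [[-0.994, -0.107, 0.0], [-0.107, 0.994, -0.0], [-0.0, -0.0, -1.0]]
ft_force: [0.3, -0.3, -0.6]
opening: 0.0121
time_s: 36.58
eef_pos: [0.5789, 0.0141, 0.1609]
orientation: [[-0.994, -0.107, 0.0], [-0.107, 0.994, -0.0], [-0.0, -0.0, -1.0]]
ft_force: [0.1, 0.0, -1.5]
opening: 0.0119
time_s: 36.95
eef_pos: [0.5789, 0.0141, 0.1594]
orientation: [[-0.994, -0.107, 0.0], [-0.107, 0.994, -0.0], [-0.0, -0.0, -1.0]]
ft_force: [0.2, -0.8, -2.2]
opening: 0.0117
```

```bash
python3 -m handwheel '{"slide":[[0,0,-0.02],[0,0,0],[0,0,0]],"spin":[0,0,0],"hand":[0,0,0]}'
python3 -m handwheel '{"slide":[[0,0,-0.02],[0,0,0],[0,0,0]],"spin":[0,0,0],"hand":[0,0,0]}'
python3 -m handwheel '{"slide":[[0,0,-0.02],[0,0,0],[0,0,0]],"spin":[0,0,0],"hand":[0,0,0]}'
```

```text
time_s: 37.33
eef_pos: [0.5789, 0.0141, 0.1584]
orientation: [[-0.994, -0.107, 0.0], [-0.107, 0.994, -0.0], [-0.0, -0.0, -1.0]]
ft_force: [-0.6, -0.6, -1.2]
opening: 0.0115
time_s: 37.7
eef_pos: [0.579, 0.0141, 0.1575]
orientation: [[-0.994, -0.107, 0.0], [-0.107, 0.994, -0.0], [-0.0, -0.0, -1.0]]
ft_force: [-0.0, -0.2, 2.0]
opening: 0.0115
time_s: 38.08
eef_pos: [0.579, 0.0141, 0.1575]
orientation: [[-0.994, -0.107, 0.001], [-0.107, 0.994, -0.001], [-0.0, -0.001, -1.0]]
ft_force: [-8.1, -2.6, 19.7]
opening: 0.0116
```

Nested at the expected height (0.1575). Release and go to the medium sieve.

```bash
python3 -m handwheel '{"slide":[[0,0,0.02],[0,0,0],[0,0,0],[0,0,0],[0,0,0],[0,0,0.3],[0,0,0.9],[0,0,0.7]],"spin":[0,0,0,0,0,0,0,0],"hand":[0,40,40,40,40,40,40,40]}'
python3 -m handwheel '{"slide":[[-0.03,0.6,0],[-0.03,0.6,0],[-0.03,0.6,0],[-0.03,0.6,0],[-0.03,0.6,0],[-0.03,0.6,0],[0,0,0],[0,0,0]],"spin":[0.0515,0.0515,0.0515,0.0515,0.0515,0.0515,0,0],"hand":[45,45,45,45,45,45,45,45]}'
python3 - <<'E'
from h import *
snap("wrist","w9"); o=robot.observe(); print(o['eef_pos'],np.round(o['qpos'],2),np.degrees(np.arctan2(o['orientation'][1][1],o['orientation'][0][1]))); wb('w9','med'); wb('w9','fine',.154)
snap("top","top3"); bars("top3")
E
```

```text
time_s: 39.08
eef_pos: [0.579, 0.0145, 0.255]
orientation: [[-0.994, -0.107, 0.001], [-0.107, 0.994, 0.0], [-0.001, -0.0, -1.0]]
ft_force: [-0.7, -0.5, -0.5]
opening: 0.0374
time_s: 40.08
eef_pos: [0.5701, 0.1935, 0.2529]
orientation: [[-0.475, -0.88, 0.0], [-0.88, 0.475, -0.0], [0.0, -0.0, -1.0]]
ft_force: [0.3, -0.1, 0.8]
opening: 0.0422
[0.57015387 0.19316402 0.25279346] [ 0.39  0.57 -1.09  1.61  0.52  1.28  1.85] 151.58646530492035
med (352, 272) 448 xy [0.5637 0.2712] yaw 60.1 size [0.011 0.071]
fine (183, 33) 2126 xy [0.5792 0.0137] yaw 5.2 size [0.085 0.012]
fine none
med none
coarse none
```

```bash
python3 - <<'E'
from h import *
wb('w3','med');wb('w4','med')
E
python3 -m handwheel '{"slide":[[-0.06,0.8,0],[0,0.8,0],[0,0,0],[0,0,0]],"spin":[0,0,0,0],"hand":[45,45,45,45]}'
python3 - <<'E'
from h import *
snap("wrist","w10"); o=robot.observe(); print(o['eef_pos'],np.round(o['qpos'],2)); wb('w10','med')
E
```

```text
med (306, 292) 631 xy [0.5651 0.2763] yaw 61.2 size [0.084 0.012]
med (420, 153) 768 xy [0.5661 0.2772] yaw 61.4 size [0.084 0.012]
time_s: 40.67
eef_pos: [0.5672, 0.2731, 0.2524]
orientation: [[-0.475, -0.88, 0.0], [-0.88, 0.475, -0.001], [0.0, -0.0, -1.0]]
ft_force: [0.6, -1.4, 0.1]
opening: 0.0425
[0.56738368 0.27273819 0.25240707] [ 0.22  0.62 -1.06  1.54  0.55  1.31  1.73]
med (319, 220) 637 xy [0.5656 0.2754] yaw 61.7 size [0.009 0.084]
```

```bash
python3 -m handwheel '{"slide":[[-0.04,0.065,-0.9],[0,0,-0.9],[0,0,-0.9],[0,0,-0.9],[0,0,-0.6],[0,0,-0.26],[0,0,0],[0,0,0]],"spin":[0,0,0,0,0,0,0,0],"hand":[45,45,45,45,45,45,45,45]}' 30
python3 -m handwheel '{"slide":[[0,0,0],[0,0,0],[0,0,0],[0,0,0],[0,0,0]],"spin":[0,0,0,0,0],"hand":[0,0,0,0,0]}' 30
python3 -m handwheel '{"slide":[[0,0,0.3],[0,0,0.9],[0,0,0.9],[0,0,0.9],[0,0,0.9],[0,0,0.8],[0,0,0],[0,0,0]],"spin":[0,0,0,0,0,0,0,0],"hand":[0,0,0,0,0,0,0,0]}'
```

```text
time_s: 41.72
eef_pos: [0.5656, 0.2774, 0.0308]
orientation: [[-0.474, -0.881, 0.002], [-0.881, 0.474, 0.001], [-0.001, -0.001, -1.0]]
ft_force: [1.0, -0.3, 0.7]
opening: 0.0425
time_s: 42.35
eef_pos: [0.5649, 0.2774, 0.0296]
orientation: [[-0.473, -0.881, 0.0], [-0.881, 0.473, -0.0], [-0.0, -0.0, -1.0]]
ft_force: [-0.5, -1.6, 3.6]
opening: 0.0116
time_s: 43.35
eef_pos: [0.5646, 0.2771, 0.2642]
orientation: [[-0.473, -0.881, -0.0], [-0.881, 0.473, -0.001], [0.001, -0.0, -1.0]]
ft_force: [0.2, 0.8, -2.0]
opening: 0.0116
```

```bash
python3 -m handwheel '{"slide":[[0.04,-0.75,0],[0.04,-0.75,0],[0.04,-0.75,0],[0.04,-0.75,0],[0.04,-0.75,0],[0.04,-0.75,0],[0.04,-0.75,0],[0,0,0]],"spin":[0,0,0,0,0,0,0,0],"hand":[0,0,0,0,0,0,0,0]}'
python3 -m handwheel '{"slide":[[0,0,0],[0,0,0]],"spin":[0,0],"hand":[0,0]}'
python3 - <<'E'
from h import *
snap("wrist","w11"); o=robot.observe(); print(o['eef_pos'],np.round(o['qpos'],2)); held('w11','med')
E
```

```text
time_s: 44.35
eef_pos: [0.5786, 0.0116, 0.2631]
orientation: [[-0.477, -0.879, -0.002], [-0.879, 0.477, -0.0], [0.001, 0.002, -1.0]]
ft_force: [-0.4, -0.3, -1.7]
opening: 0.0114
time_s: 44.6
eef_pos: [0.5786, 0.0159, 0.2642]
orientation: [[-0.472, -0.882, -0.0], [-0.882, 0.472, 0.0], [-0.0, 0.0, -1.0]]
ft_force: [-0.5, 0.0, -1.5]
opening: 0.0119
[0.57865057 0.01591442 0.26430089] [ 0.74  0.52 -1.13  1.66  0.49  1.28  2.17]
bar far end from TCP along toolx 0.0427 -> centre offset -0.0013 u 316.2 212
```

```bash
python3 -m handwheel '{"slide":[[0.02,-0.06,-0.5],[0,0,-0.6],[0,0,-0.38],[0,0,0],[0,0,0],[0,0,-0.04],[0,0,0],[0,0,0]],"spin":[0,0,0,0,0,0,0,0],"hand":[0,0,0,0,0,0,0,0]}'
python3 -m handwheel '{"slide":[[0,0,-0.03],[0,0,0],[0,0,0]],"spin":[0,0,0],"hand":[0,0,0]}'
```

```text
time_s: 45.65
eef_pos: [0.5799, 0.0119, 0.1886]
orientation: [[-0.473, -0.881, 0.0], [-0.881, 0.473, -0.0], [-0.0, -0.0, -1.0]]
ft_force: [0.4, -0.3, -0.3]
opening: 0.0114
time_s: 46.02
eef_pos: [0.5799, 0.0119, 0.1869]
orientation: [[-0.473, -0.881, 0.0], [-0.881, 0.473, 0.0], [-0.0, -0.0, -1.0]]
ft_force: [0.5, 0.1, -1.4]
opening: 0.0119
```

```bash
python3 -m handwheel '{"slide":[[0,0.01,-0.02],[0,0,0],[0,0,0]],"spin":[0,0,0],"hand":[0,0,0]}'
python3 -m handwheel '{"slide":[[0,0,-0.02],[0,0,0],[0,0,0]],"spin":[0,0,0],"hand":[0,0,0]}'
python3 -m handwheel '{"slide":[[0,0,-0.02],[0,0,0],[0,0,0]],"spin":[0,0,0],"hand":[0,0,0]}'
```

```text
time_s: 46.4
eef_pos: [0.5799, 0.0124, 0.1859]
orientation: [[-0.473, -0.881, 0.0], [-0.881, 0.473, -0.0], [-0.0, -0.0, -1.0]]
ft_force: [-0.4, -0.1, -0.8]
opening: 0.0119
time_s: 46.78
eef_pos: [0.5799, 0.0124, 0.1855]
orientation: [[-0.473, -0.881, 0.0], [-0.881, 0.473, -0.0], [0.0, -0.001, -1.0]]
ft_force: [-5.1, -0.7, 9.5]
opening: 0.0119
time_s: 47.15
eef_pos: [0.58, 0.0125, 0.1855]
orientation: [[-0.474, -0.881, 0.001], [-0.881, 0.474, -0.001], [0.001, -0.001, -1.0]]
ft_force: [-10.8, -3.1, 25.5]
opening: 0.0116
```

```bash
python3 -m handwheel '{"slide":[[0,0,0.03],[0,0,0],[0,0,0],[0,0,0],[0,0,0],[0,0,0.3],[0,0,0.9],[0,0,0.7]],"spin":[0,0,0,0,0,0,0,0],"hand":[0,40,40,40,40,40,40,40]}'
python3 -m handwheel '{"slide":[[-0.3,-0.6,0],[-0.3,-0.6,0],[-0.3,-0.6,0],[-0.3,-0.6,0],[-0.3,-0.6,0],[-0.3,-0.6,0],[-0.3,-0.6,0],[-0.3,-0.6,0]],"spin":[-0.053,-0.053,-0.053,-0.053,-0.053,-0.053,-0.053,-0.053],"hand":[45,45,45,45,45,45,45,45]}'
python3 -m handwheel '{"slide":[[-0.3,-0.6,0],[-0.1,-0.6,0],[0,0,0],[0,0,0],[0,0,0]],"spin":[-0.053,-0.053,-0.053,0,0],"hand":[45,45,45,45,45]}'
python3 - <<'E'
from h import *
snap("wrist","w12"); o=robot.observe(); print(o['eef_pos'],np.round(o['qpos'],2),np.degrees(np.arctan2(o['orientation'][1][1],o['orientation'][0][1]))); wb('w12','coarse'); snap("top","top4"); bars("top4")
E
```

```text
time_s: 48.15
eef_pos: [0.58, 0.0128, 0.283]
orientation: [[-0.473, -0.881, 0.001], [-0.881, 0.473, 0.0], [-0.001, -0.001, -1.0]]
ft_force: [-1.2, -0.4, 0.0]
opening: 0.0381
time_s: 49.15
eef_pos: [0.4595, -0.2283, 0.2815]
orientation: [[-0.967, 0.257, 0.001], [0.257, 0.967, -0.001], [-0.001, -0.0, -1.0]]
ft_force: [0.6, -0.0, -0.1]
opening: 0.0424
time_s: 49.78
eef_pos: [0.4401, -0.2872, 0.2809]
orientation: [[-0.732, 0.681, 0.0], [0.681, 0.732, -0.0], [-0.001, -0.0, -1.0]]
ft_force: [1.0, -0.2, -0.2]
opening: 0.0423
[ 0.44011772 -0.28717514  0.28079434] [ 1.16  0.26 -0.76  1.77  0.19  1.19  1.17] 47.03726992682636
fine none
med none
coarse [415.8 289.8] 56 xy [ 0.402 -0.305] bar yaw 135.8
```

```bash
sed -i "s/'coarse':((0,190,120),(4,255,255))}\[n\]/'coarse':((0,175,90),(5,255,255))}[n]/; " h.py
python3 - <<'E'
from h import *
for f in ('w12','w7','w1','w6'):
    h=cv2.cvtColor(np.load('pics/'+f+'.npz')['pixels'],cv2.COLOR_RGB2HSV)
    m=((h[...,0]<6)|(h[...,0]>174))&(h[...,1]>130)&(h[...,2]>90); print(f,m.sum(),np.median(h[m],0) if m.any() else '')
    wb(f,'coarse')
    print(w2px(f,[.416,-.317,.025]))
E
```

```text
w12 787 [  1. 164. 223.]
(np.float64(285.60632799590473), np.float64(216.07305369280178))
w7 1500 [  1. 167. 218.]
(np.float64(222.16895451360992), np.float64(71.90760820958067))
w1 1307 [  1. 167. 205.]
(np.float64(297.6098612102507), np.float64(70.41302210584001))
w6 1691 [  1. 169. 201.]
(np.float64(165.04288228966703), np.float64(81.26383252205284))
```

```bash
sed -i "s/((0,175,90),(5,255,255))/((0,145,170),(4,255,255))/" h.py
python3 - <<'E'
from h import *
for f in ('w12','w7','w1'): wb(f,'coarse')
E
```

```text
coarse (286, 216) 612 xy [ 0.4167 -0.3161] yaw 137.2 size [0.011 0.084]
coarse (223, 73) 933 xy [ 0.4166 -0.3164] yaw 137.4 size [0.086 0.011]
coarse (298, 69) 1019 xy [ 0.4158 -0.3158] yaw 137.2 size [0.011 0.085]
```

```bash
python3 -m handwheel '{"slide":[[-0.235,-0.29,0],[-0.235,-0.29,0],[0,0,0],[0,0,-0.8],[0,0,-0.8],[0,0,-0.8],[0,0,-0.8],[0,0,-0.8]],"spin":[0,0,0,0,0,0,0,0],"hand":[45,45,45,45,45,45,45,45]}' 30
python3 -m handwheel '{"slide":[[0,0,-0.6],[0,0,-0.42],[0,0,0],[0,0,0]],"spin":[0,0,0,0],"hand":[45,45,45,45]}' 30
```

```text
time_s: 50.88
eef_pos: [0.4171, -0.3158, 0.0794]
orientation: [[-0.73, 0.683, 0.001], [0.683, 0.73, 0.0], [-0.0, 0.001, -1.0]]
ft_force: [0.8, -0.6, 0.2]
opening: 0.0421
time_s: 51.38
eef_pos: [0.4172, -0.3164, 0.0303]
orientation: [[-0.73, 0.684, 0.001], [0.684, 0.73, -0.0], [-0.001, 0.0, -1.0]]
ft_force: [0.6, -0.8, 0.1]
opening: 0.0425
```

```bash
python3 -m handwheel '{"slide":[[0,0,0],[0,0,0],[0,0,0],[0,0,0],[0,0,0]],"spin":[0,0,0,0,0],"hand":[0,0,0,0,0]}' 30
python3 -m handwheel '{"slide":[[0,0,0.3],[0,0,0.9],[0,0,0.9],[0,0,0.9],[0,0,0.9],[0,0,0.9],[0,0,0.4],[0.2,0.4,0]],"spin":[0,0,0,0,0,0,0,0],"hand":[0,0,0,0,0,0,0,0]}'
python3 -m handwheel '{"slide":[[0.38,0.78,0],[0.38,0.78,0],[0.38,0.78,0],[0.38,0.78,0],[0.38,0.78,0],[0.38,0.78,0],[0.38,0.78,0],[0.38,0.74,0]],"spin":[0,0,0,0,0,0,0,0],"hand":[0,0,0,0,0,0,0,0]}'
python3 -m handwheel '{"slide":[[0,0,0],[0,0,0],[0,0,0]],"spin":[0,0,0],"hand":[0,0,0]}'
python3 - <<'E'
from h import *
snap("wrist","w13"); o=robot.observe(); print(o['eef_pos'],np.round(o['qpos'],2)); held('w13','coarse')
E
```

```text
time_s: 52.0
eef_pos: [0.4164, -0.3168, 0.0297]
orientation: [[-0.729, 0.685, 0.0], [0.685, 0.729, -0.0], [-0.0, -0.0, -1.0]]
ft_force: [-1.0, 1.6, 5.5]
opening: 0.0118
time_s: 53.0
eef_pos: [0.4263, -0.2974, 0.2916]
orientation: [[-0.727, 0.686, 0.002], [0.686, 0.727, -0.002], [-0.003, -0.0, -1.0]]
ft_force: [0.6, 0.6, -2.4]
opening: 0.0115
time_s: 54.0
eef_pos: [0.5785, 0.0148, 0.2902]
orientation: [[-0.729, 0.684, 0.0], [0.684, 0.729, -0.0], [-0.0, -0.0, -1.0]]
ft_force: [-0.1, -0.5, -0.7]
opening: 0.0117
time_s: 54.38
eef_pos: [0.5781, 0.0122, 0.2897]
orientation: [[-0.728, 0.686, -0.0], [0.686, 0.728, -0.001], [-0.0, -0.001, -1.0]]
ft_force: [0.7, 0.9, -1.0]
opening: 0.0116
[0.57811492 0.01221495 0.28965504] [ 0.6   0.4  -0.88  1.63  0.32  1.27  0.47]
bar far end from TCP along toolx 0.0412 -> centre offset -0.0028 u 315.9 213
```

```bash
python3 -m handwheel '{"slide":[[0.02,0.04,-0.5],[0,0,-0.6],[0,0,-0.34],[0,0,0],[0,0,0],[0,0,-0.04],[0,0,0],[0,0,0]],"spin":[0,0,0,0,0,0,0,0],"hand":[0,0,0,0,0,0,0,0]}'
python3 -m handwheel '{"slide":[[0,0,-0.03],[0,0,0],[0,0,0]],"spin":[0,0,0],"hand":[0,0,0]}'
```

```text
time_s: 55.42
eef_pos: [0.5794, 0.0154, 0.2156]
orientation: [[-0.729, 0.685, 0.0], [0.685, 0.729, -0.0], [-0.0, 0.0, -1.0]]
ft_force: [0.6, 0.4, -0.6]
opening: 0.012
time_s: 55.8
eef_pos: [0.5793, 0.0153, 0.2139]
orientation: [[-0.729, 0.685, -0.0], [0.685, 0.729, -0.0], [0.0, -0.0, -1.0]]
ft_force: [-0.1, -0.1, -1.9]
opening: 0.0117
```

```bash
python3 -m handwheel '{"slide":[[0,-0.01,-0.02],[0,0,0],[0,0,0]],"spin":[0,0,0],"hand":[0,0,0]}'
python3 -m handwheel '{"slide":[[0,0,-0.02],[0,0,0],[0,0,0]],"spin":[0,0,0],"hand":[0,0,0]}'
python3 -m handwheel '{"slide":[[0,0,-0.01],[0,0,0],[0,0,0]],"spin":[0,0,0],"hand":[0,0,0]}'
```

```text
time_s: 56.18
eef_pos: [0.5793, 0.0149, 0.2129]
orientation: [[-0.729, 0.685, -0.0], [0.685, 0.729, -0.0], [-0.0, -0.0, -1.0]]
ft_force: [-0.3, 0.3, -1.4]
opening: 0.0115
time_s: 56.55
eef_pos: [0.5794, 0.0149, 0.2126]
orientation: [[-0.729, 0.685, 0.0], [0.685, 0.729, -0.001], [-0.001, -0.0, -1.0]]
ft_force: [-3.9, -1.1, 9.8]
opening: 0.0116
time_s: 56.92
eef_pos: [0.5796, 0.0149, 0.2126]
orientation: [[-0.729, 0.685, 0.001], [0.685, 0.729, -0.001], [-0.001, -0.0, -1.0]]
ft_force: [-7.7, -0.9, 18.3]
opening: 0.0112
```

```bash
python3 -m handwheel '{"slide":[[0,0,0.02],[0,0,0],[0,0,0],[0,0,0],[0,0,0],[0,0,0.3],[0,0,0.9],[0,0,0.4]],"spin":[0,0,0,0,0,0,0,0],"hand":[0,40,40,40,40,40,40,40]}'
python3 -m handwheel '{"slide":[[-0.3,0.5,0],[-0.4,0.7,0],[-0.4,0.7,0],[-0.4,0.7,0],[-0.4,0.7,0],[-0.4,0.7,0],[-0.4,0.7,0],[0,0,0]],"spin":[0,0,0,0,0,0,0,0],"hand":[50,50,50,50,50,50,50,50]}'
python3 -m handwheel '{"slide":[[0,0,0],[0,0,0]],"spin":[0,0],"hand":[50,50]}'
python3 - <<'E'
from h import *
snap("wrist","w14"); o=robot.observe(); print(o['eef_pos'],np.round(o['qpos'],2)); print(w2px('w14',[.4155,.312,.035]))
im=np.load('pics/w14.npz')['pixels']
m=(im.max(2)<50).astype(np.uint8); m[290:]=0
k,l,s,c=cv2.connectedComponentsWithStats(m)
for i in range(1,k):
    if s[i,4]>80: print(s[i],c[i].round(1),px2w('w14',*c[i],.035).round(4))
E
```

```text
time_s: 57.92
eef_pos: [0.58, 0.0153, 0.2955]
orientation: [[-0.729, 0.684, 0.003], [0.684, 0.729, -0.0], [-0.002, 0.002, -1.0]]
ft_force: [-0.7, -0.6, 0.1]
opening: 0.0374
time_s: 58.92
eef_pos: [0.4427, 0.2523, 0.2931]
orientation: [[-0.732, 0.681, 0.001], [0.681, 0.732, 0.0], [-0.0, 0.001, -1.0]]
ft_force: [-0.0, -0.8, 0.4]
opening: 0.0467
time_s: 59.18
eef_pos: [0.4449, 0.2489, 0.2924]
orientation: [[-0.728, 0.686, -0.0], [0.686, 0.728, -0.0], [-0.0, -0.0, -1.0]]
ft_force: [0.8, -0.4, 0.5]
opening: 0.0474
[0.44490446 0.24896575 0.29239287] [ 0.29  0.27 -1.02  1.78  0.24  1.22  0.02]
(np.float64(337.1832238246754), np.float64(161.3189060699787))
```

View pics/w14.png

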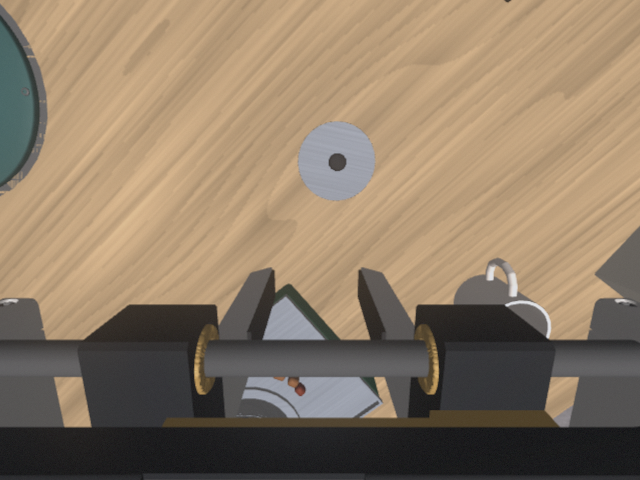

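The lid is unmoved, with its knob at (337,162), as predicted.

```bash
python3 -m handwheel '{"slide":[[-0.3,0.63,0],[-0.29,0.63,0],[0,0,0],[0,0,-0.8],[0,0,-0.8],[0,0,-0.8],[0,0,-0.8],[0,0,-0.8]],"spin":[0,0,0,0,0,0,0,0],"hand":[50,50,50,50,50,50,50,50]}' 30
python3 -m handwheel '{"slide":[[0,0,-0.7],[0,0,-0.46],[0,0,0],[0,0,0]],"spin":[0,0,0,0],"hand":[50,50,50,50]}' 30
python3 - <<'E'
from h import *
o=robot.observe(); print(o['eef_pos'],np.round(o['qpos'],2))
E
```

```text
time_s: 60.22
eef_pos: [0.4157, 0.3116, 0.091]
orientation: [[-0.728, 0.686, -0.0], [0.686, 0.728, -0.0], [-0.0, -0.0, -1.0]]
ft_force: [0.1, 0.7, -0.2]
opening: 0.0467
time_s: 60.72
eef_pos: [0.4155, 0.3127, 0.0353]
orientation: [[-0.728, 0.685, 0.001], [0.685, 0.728, 0.0], [-0.0, 0.001, -1.0]]
ft_force: [-1.1, -0.6, -0.5]
opening: 0.0468
[0.41552953 0.31271341 0.03525076] [-0.08  0.64 -0.78  1.99  0.64  0.78 -0.43]
```

```bash
python3 -m handwheel '{"slide":[[0,0,-0.04],[0,0,0],[0,0,0],[0,0,0],[0,0,0],[0,0,0],[0,0,0]],"spin":[0,0,0,0,0,0,0],"hand":[50,50,0,0,0,0,0]}' 30
python3 -m handwheel '{"slide":[[0,0,0.3],[0,0,0.9],[0,0,0.9],[0,0,0.9],[0,0,0.9],[0,0,0.9],[0,0,0.7],[0,0,0]],"spin":[0,0,0,0,0,0,0,0],"hand":[0,0,0,0,0,0,0,0]}'
python3 -m handwheel '{"slide":[[0.2,-0.4,0],[0.4,-0.75,0],[0.4,-0.75,0],[0.4,-0.75,0],[0.4,-0.75,0],[0.4,-0.75,0],[0.4,-0.75,0],[0.4,-0.75,0]],"spin":[0,0,0,0,0,0,0,0],"hand":[0,0,0,0,0,0,0,0]}'
python3 -m handwheel '{"slide":[[0.25,-0.3,0],[0,0,0],[0,0,0],[0,0,0]],"spin":[0,0,0,0],"hand":[0,0,0,0]}'
```

```text
time_s: 61.6
eef_pos: [0.4149, 0.3129, 0.0325]
orientation: [[-0.729, 0.685, 0.0], [0.685, 0.729, -0.0], [-0.0, -0.0, -1.0]]
ft_force: [0.3, 0.1, 1.4]
opening: 0.0215
time_s: 62.6
eef_pos: [0.415, 0.3136, 0.3102]
orientation: [[-0.729, 0.684, 0.004], [0.684, 0.729, 0.001], [-0.002, 0.003, -1.0]]
ft_force: [-0.3, 0.4, -3.1]
opening: 0.0215
time_s: 63.6
eef_pos: [0.5648, 0.0292, 0.3069]
orientation: [[-0.729, 0.684, -0.001], [0.684, 0.729, -0.0], [0.001, -0.001, -1.0]]
ft_force: [-0.2, 0.1, -1.3]
opening: 0.0212
time_s: 64.1
eef_pos: [0.5769, 0.0165, 0.3076]
orientation: [[-0.73, 0.683, 0.0], [0.683, 0.73, -0.0], [-0.0, -0.0, -1.0]]
ft_force: [0.2, 0.4, -0.1]
opening: 0.0211
```

```bash
python3 -m handwheel '{"slide":[[0.06,-0.05,-0.4],[0,0,-0.5],[0,0,-0.3],[0,0,0],[0,0,0],[0,0,-0.04],[0,0,0],[0,0,0]],"spin":[0,0,0,0,0,0,0,0],"hand":[0,0,0,0,0,0,0,0]}'
python3 -m handwheel '{"slide":[[0,0,-0.02],[0,0,0],[0,0,0]],"spin":[0,0,0],"hand":[0,0,0]}'
```

```text
time_s: 65.1
eef_pos: [0.5804, 0.0128, 0.2456]
orientation: [[-0.729, 0.685, 0.0], [0.685, 0.729, -0.0], [-0.0, 0.0, -1.0]]
ft_force: [-0.5, -0.4, -0.7]
opening: 0.0212
time_s: 65.47
eef_pos: [0.5804, 0.0128, 0.2444]
orientation: [[-0.729, 0.685, -0.0], [0.685, 0.729, -0.0], [-0.0, -0.0, -1.0]]
ft_force: [-0.4, -0.1, -1.0]
opening: 0.0215
```

```bash
python3 -m handwheel '{"slide":[[0,0.02,-0.02],[0,0,0],[0,0,0]],"spin":[0,0,0],"hand":[0,0,0]}'
python3 -m handwheel '{"slide":[[0,0,-0.02],[0,0,0],[0,0,0]],"spin":[0,0,0],"hand":[0,0,0]}'
python3 -m handwheel '{"slide":[[0,0,-0.01],[0,0,0],[0,0,0]],"spin":[0,0,0],"hand":[0,0,0]}'
```

```text
time_s: 65.85
eef_pos: [0.5803, 0.0138, 0.2434]
orientation: [[-0.729, 0.685, -0.0], [0.685, 0.729, -0.0], [0.0, -0.0, -1.0]]
ft_force: [-0.6, -0.7, -0.9]
opening: 0.0217
time_s: 66.22
eef_pos: [0.5804, 0.0139, 0.2425]
orientation: [[-0.729, 0.685, 0.0], [0.685, 0.729, -0.0], [-0.0, 0.0, -1.0]]
ft_force: [1.2, 0.5, 1.2]
opening: 0.0213
time_s: 66.6
eef_pos: [0.5805, 0.0138, 0.2425]
orientation: [[-0.729, 0.685, 0.001], [0.685, 0.729, -0.0], [-0.001, 0.0, -1.0]]
ft_force: [-2.0, -1.2, 7.1]
opening: 0.0213
```

Contact comes at 0.2425, exactly where a nested lid should be. Release, back off clear and inspect.

```bash
python3 -m handwheel '{"slide":[[0,0,0.01],[0,0,0],[0,0,0],[0,0,0],[0,0,0],[0,0,0.3],[0,0,0.9],[0,0,0.5]],"spin":[0,0,0,0,0,0,0,0],"hand":[0,45,45,45,45,45,45,45]}'
python3 -m handwheel '{"slide":[[-0.4,0.6,0],[-0.4,0.7,0],[-0.4,0.7,0],[-0.4,0.7,0],[-0.4,0.7,0],[-0.4,0.7,0],[0,0,0],[0,0,0]],"spin":[0,0,0,0,0,0,0,0],"hand":[45,45,45,45,45,45,45,45]}'
python3 - <<'E'
from h import *
snap("scene","s3",(230,150,430,340),3); snap("top","top5")
b=cv2.resize(cv2.imread('pics/top5.png')[150:350,230:510],None,fx=2.14,fy=2.14)[:, :599]
a=cv2.imread('pics/s3.png')
cv2.imwrite('pics/c8.png',cv2.resize(a,None,fx=1,fy=1)); cv2.imwrite('pics/c9.png',b)
print(robot.observe()['ft_force'])
E
```

```text
time_s: 67.6
eef_pos: [0.5807, 0.0143, 0.3305]
orientation: [[-0.729, 0.684, 0.002], [0.684, 0.729, -0.0], [-0.002, 0.002, -1.0]]
ft_force: [0.2, -0.5, 0.4]
opening: 0.0427
time_s: 68.6
eef_pos: [0.4608, 0.2184, 0.328]
orientation: [[-0.729, 0.685, 0.001], [0.685, 0.729, -0.0], [-0.001, 0.0, -1.0]]
ft_force: [0.3, 0.2, 0.4]
opening: 0.0426
[-0.32686733  0.51166716  0.2017828 ]
```

View pics/c8.png

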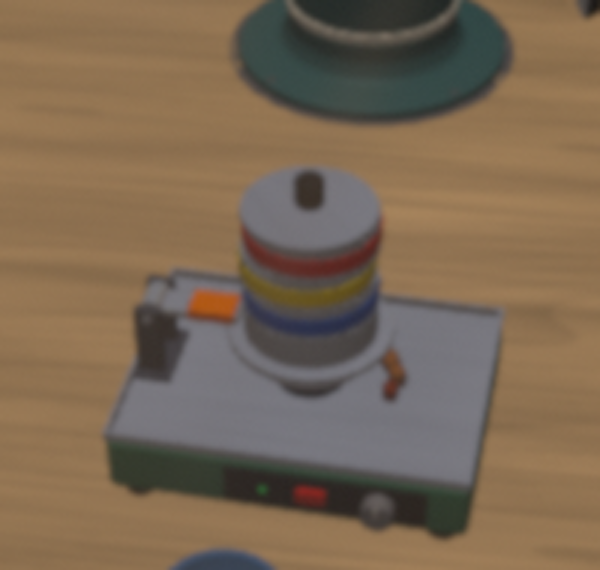

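View pics/c9.png

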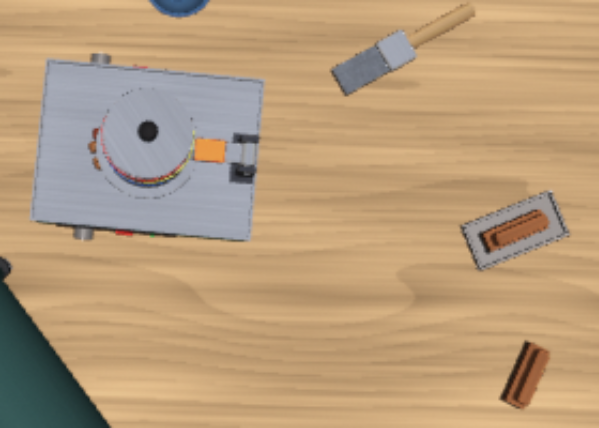

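The stack is level and in the right order: pan, blue, yellow, red, lid. The clamp is closed, the scraper is upright in its tray, and the bystanders are undisturbed. Signing off.

```bash
python3 -c "
from plant import robot
print(robot.sign_off())"
```

```text
the job is handed in; nothing more can be done
None
```

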